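# Turn the relay modules right way up, sort them by length into the drawer and shut it

### The arm

A 6-joint arm with a two-finger parallel gripper is mounted at the origin on the work surface. World frame = base frame: x ahead of the robot, y to its left, z up, the work surface at z = 0. Lengths are in m, angles in degrees, forces in N, time in s.
With the tool pointing down it reaches from about 0.325 to 1 m from the base axis. Payload 5.1 kg.
Tool frame: the origin (TCP) lies between the finger pads; the fingertips stand 19 mm ahead of it and the grasp point (between the pads) is the TCP; z points along the fingers, y is the line along which they close (so a half turn about z gives the same grasp; the last joint's range is limited). The gripper opens to 85 mm and grips with 20 to 120 N. Pads are 22 mm wide; open, the fingers measure 114 mm over their backs; the gripper's body (76 mm by 85 mm) begins 54 mm behind the grasp point. The pads swing forward as they close: fully open they stand 13 mm farther back than shut.
Start: joints at [69.924, 7.093, 94.555, -0, 78.352, -4.733], TCP at [0.172, 0.627, 0.25] pointing down, gripper open.
Joint ranges: [-149.61, 149.61], [-58.7, 133.49], [1.44, 155.28], [-77.14, 257.14], [18.33, 153.61], [-166.67, 166.67]. Speed limits (degrees/s): [147.25, 147.25, 180, 180, 180, 180].

### API

Orientations are given as a 3x3 rotation matrix whose columns are the frame's x, y, z axes.
In Python, from workcell import ctrl gives the robot as it stands.
- The arm moves only by the tool drive_tool, never from a script. Its arguments are lists of equal length, an entry for each row: "travel": the shift along the world's x, y, z in mm, a list of three; "delta_rot": the turn, a rotation vector about the world's x, y, z in degrees, a list of three; "hand": the closure, from 0 (fully open) to 1 (shut). In form: {"travel": [[x, y, z], ...], "delta_rot": [[wx, wy, wz], ...], "hand": [hand, ...]}. A call has 1 to 12 rows; each row is the pose to reach, as a shift and turn from the pose commanded when the call began; what a row does not reach only later rows make up. A row lasts 1/8 s, in which the tool goes at most 62.5 mm and 10.7 degrees, less where a joint would pass 70% of its speed; a pose out of reach is approached as far as the arm can. A call with a gripper value outside its range is refused whole. The fingers move at their own pace and stop on an object; "force" is the grip in N (left out, the last holds). Time passes only in rows, so rows that repeat a pose let the fingers close. It gives the time, the measured TCP pose, the force, the opening and the grip force at its end, in the units of the state.
- ctrl.state(): the state, without advancing time (a new reading comes with each control period).
- ctrl.read_camera(name): name is "scene" or "top" or "wrist"; returns the picture (384x512x3 uint8, blue, green, red); there is no depth.
- ctrl.calibration(name): a dict with "fx", "fy", "cx", "cy" (pixels), "D" ([k1, k2, p1, p2, k3] as OpenCV has them; the pictures are not rectified), "rvec" (rotation vector, rad) and "tvec" (3), from world to camera coordinates, as OpenCV has them. Camera axes: x right, y down, z forward; pixel columns grow to the right and rows downward; lengths in m; the calibration is good to about 2 mm. A picture is of the moment at which its call begins: read the wrist's pose just before it. calibration takes no time and is no camera call; for the wrist camera it gives the pose at the moment of the call.
- ctrl.job_done(): hands the job in; it is judged then, once.
The state is a dict: "time_s": time; "q": joint angles; "joint_vel": joint speeds; "effort": joint torques, N m; "ee_pos": TCP position; "ee_rot": TCP orientation; "ft_force": force on the tool from outside, world axes, zero at the start; "wrist_torque": the same for the moment, N m; "opening": finger opening in m; "grasp_force": force on a finger pad.
Only numpy, scipy, OpenCV 4.12 (cv2) and the standard library are available. Lean on these libraries where they do the work, as an engineer would, in place of code of your own. Each camera call takes 0.05 s, during which the arm holds its last target. There are 200 camera calls.

### The job

Put all the relay modules lying on the bench away in the open drawer, long ones in the deep front row and short ones in the shallower back row, each lying flat on the drawer floor with its brass terminals and white label facing up; the ones lying base plate up must be turned over. When all are in, push the drawer fully home, and leave the other things on the bench where they are.

Things in the scene. Friction and masses are not known exactly. Their poses are not given: they have to be found in the camera images.
- relay_a: Long relay module, 80 mm long (x), 44 wide (y), 40 high (z), 0.2 kg: a square block that can stand on any face. Origin at its centre; z points out of its terminal face (black, blank white label, two brass screw terminals at each end). The other face is a bare aluminium base plate. Arrives flat, terminals up (right way) or base plate up (upside down). May be absent.
- relay_b: Long relay module, 80 mm long (x), 44 wide (y), 40 high (z), 0.2 kg: a square block that can stand on any face. Origin at its centre; z points out of its terminal face (black, blank white label, two brass screw terminals at each end). The other face is a bare aluminium base plate. Arrives flat, terminals up (right way) or base plate up (upside down). May be absent.
- relay_c: Short relay module, 62 mm long (x), 44 wide (y), 40 high (z), 0.2 kg: a square block that can stand on any face. Origin at its centre; z points out of its terminal face (black, blank white label, two brass screw terminals at each end). The other face is a bare aluminium base plate. Arrives flat, terminals up (right way) or base plate up (upside down). May be absent.
- relay_d: Short relay module, 62 mm long (x), 44 wide (y), 40 high (z), 0.2 kg: a square block that can stand on any face. Origin at its centre; z points out of its terminal face (black, blank white label, two brass screw terminals at each end). The other face is a bare aluminium base plate. Arrives flat, terminals up (right way) or base plate up (upside down). May be absent.
- relay_e: Short relay module, 62 mm long (x), 44 wide (y), 40 high (z), 0.2 kg: a square block that can stand on any face. Origin at its centre; z points out of its terminal face (black, blank white label, two brass screw terminals at each end). The other face is a bare aluminium base plate. Arrives flat, terminals up (right way) or base plate up (upside down). May be absent.
- drawer (a joint): how far the drawer is pushed in, in m: 0 = fully out, 0.2 = fully home; starts 0 to 0.01. It slides stiffly (about 3 N friction, no spring or latch) and stays where it is left. Push it shut at its front panel or handle.
- drawer_handle (a point): centre of the bar handle, 40 mm above the bench; bar 100 mm long (y), 12 thick (x), 14 high, 29 mm out from the drawer's front face. x points the way the drawer shuts, z up. Front panel 284 mm wide, top 62 mm above the bench. The blue cabinet is 310 wide, 74 high; its front edge is 200 mm beyond the fully open drawer's face; a set 55 high on it starts 140 behind that edge.
- row_long (a point): centre of the floor of the front row (nearest the handle), for long modules: 96 mm deep (x) by 270 mm wide (y). Floor 12 mm above the bench. Axes as the handle's. Drawer side, back and dividing walls are 5 mm thick and reach 18 mm above this floor; the front panel reaches 50 mm above it.
- row_short (a point): centre of the floor of the back row, for short modules: 76 mm deep (x) by 270 mm wide (y); floor height, walls and axes as for row_long.
- spool: bystander: grey plastic solder reel, standing, 54 mm diameter, 42 mm high; origin at the centre of its underside
- tin: bystander: steel tin, 48 mm diameter, 22 mm high, standing among the modules; origin at the centre of its underside
- flux: bystander: amber bottle, 40 mm diameter, 100 mm high, left of the drawer handle; origin at the centre of its underside
- driver: bystander: screwdriver lying on the bench to the left of the drawer
- mug: bystander: white mug, 76 mm diameter, 85 mm high, left near the robot; origin at the centre of its underside
There are look-alikes about, which are no part of the job. What is shaped like the relay_b but blue or green is not meant.

How it is judged:
By the outcome, as a careful person would: the job done as asked, in the order asked, and still so for the second after the job is handed in, with the robot touching nothing.
Of relay_a, relay_b, relay_c, relay_d, relay_e only 4 to 5 are there at a start; the rules pass over those that are not, and their reading is None.
At some moment in a run one of relay_a, relay_b, relay_c, relay_d, relay_e may be knocked a few centimetres aside while the robot is not near it.
Once in a run the grip may slacken for a moment while it holds something.
It also fails if it takes over 210 s, if anything falls off the work surface, if the arm or the gripper's body presses on something with over 40 N, if the wrist force passes 120 N, or if a joint passes its speed limit or range.

## Working session

There is one attempt and no reset: what is moved stays moved. The work goes in short steps, Python scripts to look and compute and a tool call to move; the robot and the scene stay as the last step left them, time stands still between calls to the robot, and variables do not carry over. Pictures are saved under pics/ and viewed, at most 14 in all, crops included, and the job is handed in when it is done.

Besides the shell and the picture viewer there is one more tool, called after ">>>" by a JSON object that holds its "api" and its "payload". drive_tool: Moves the arm, as the interface text tells. Its arguments: {"type":"object","properties":{"travel":{"type":"array"},"delta_rot":{"type":"array"},"hand":{"type":"array"},"force":{"type":"number"}},"required":["travel","delta_rot","hand"]}

```bash
mkdir -p pics; ls; cat > h.py <<'E'
import numpy as np, cv2
from workcell import ctrl
def cal(n):
    c=ctrl.calibration(n); K=np.array([[c['fx'],0,c['cx']],[0,c['fy'],c['cy']],[0,0,1.]])
    return K,np.array(c['D'],float),np.array(c['rvec'],float).reshape(3),np.array(c['tvec'],float).reshape(3)
def ray(c,px):
    K,D,r,t=c; R=cv2.Rodrigues(r)[0]
    p=cv2.undistortPoints(np.array(px,float).reshape(-1,1,2),K,D).reshape(-1,2)
    d=np.c_[p,np.ones(len(p))]@R
    return -R.T@t,d
def onplane(c,px,z):
    o,d=ray(c,px); return o+d*((z-o[2])/d[:,2])[:,None]
def proj(c,P):
    K,D,r,t=c; return cv2.projectPoints(np.array(P,float).reshape(-1,3),r,t,K,D)[0].reshape(-1,2)
def tri(c1,p1,c2,p2):
    o1,d1=ray(c1,p1);o2,d2=ray(c2,p2);out=[]
    for a,b in zip(d1,d2):
        s=np.linalg.lstsq(np.c_[a,-b],o2-o1,rcond=None)[0]
        out.append((o1+a*s[0]+o2+b*s[1])/2)
    return np.array(out)
E
python3 - <<'E'
from h import *
s=ctrl.state(); print(s['time_s'],s['ee_pos'],s['opening'])
for n in('top','scene'):
    im=ctrl.read_camera(n); cv2.imwrite(f'pics/{n}0.png',im)
    cv2.imwrite(f'pics/{n}0b.png',cv2.resize(im,(800,600),interpolation=cv2.INTER_CUBIC))
    c=cal(n); print(n,c, -cv2.Rodrigues(c[2])[0].T@c[3])
E
```

```text
pics
0.0 [0.17180603 0.62626657 0.24902374] 0.08556165590605194
top (array([[433.89023892,   0.        , 245.77604141],
       [  0.        , 433.89023892, 191.0176622 ],
       [  0.        ,   0.        ,   1.        ]]), array([0.02365771, 0.        , 0.        , 0.        , 0.        ]), array([ 2.15157381, -2.06807488,  0.22083953]), array([-0.00972953,  0.41971246,  1.17558184])) [1.65814965e-01 3.27811298e-04 1.23723529e+00]
scene (array([[433.84885637,   0.        , 245.78304584],
       [  0.        , 433.84885637, 192.31966573],
       [  0.        ,   0.        ,   1.        ]]), array([-0.16896455,  0.        ,  0.        ,  0.        ,  0.        ]), array([ 0.95784368,  2.42680298, -1.09325457]), array([ 0.29623132, -0.16268107,  1.55363995])) [1.09536857 0.71905557 0.90063422]
```

View pics/top0b.png

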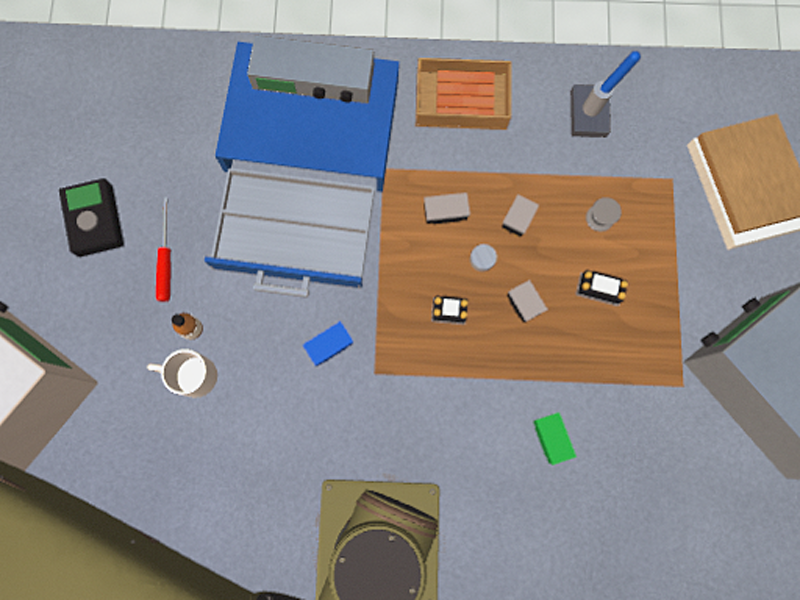

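View pics/scene0b.png

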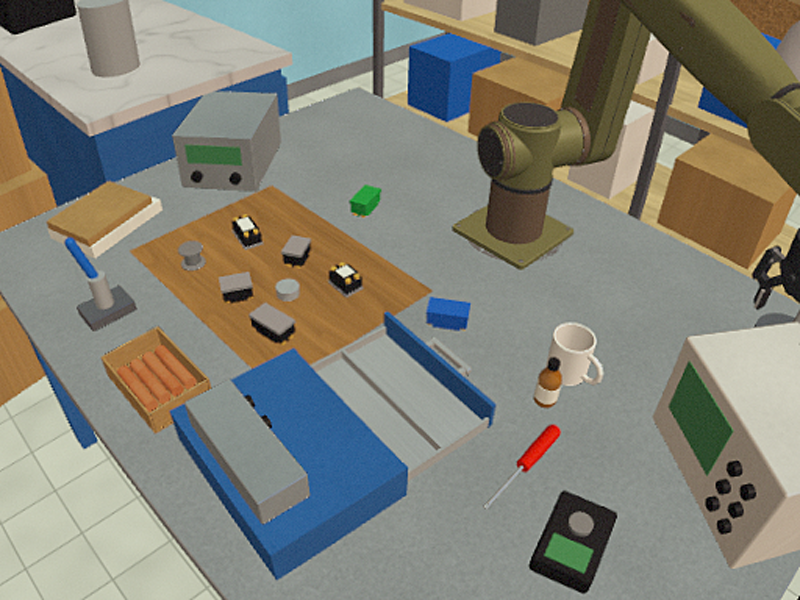

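Top view (800x600 px): candidates are the base-plate-up grey blocks at (446,207) long, (520,214) short and (527,300) short. The terminals-up black blocks are at (450,309) short and (604,286) long. The look-alikes to leave are blue (328,343) and green (554,438). The tin is at (483,257) and the spool at (603,214). The drawer is open at (295,215) with its handle at (282,283), the flux at (185,325) and the mug at (187,373). The scene view agrees.

```bash
cat > det.py <<'E'
from h import *
def blobs(im,c,cam='top'):
    """grey plates (top face) and white labels within the wood mat"""
    hsv=cv2.cvtColor(im,cv2.COLOR_BGR2HSV); b=im.astype(int)
    H,S,V=cv2.split(hsv)
    wood=((S>70)&(H>5)&(H<20)&(V>70)).astype(np.uint8)
    wood=cv2.morphologyEx(wood,cv2.MORPH_OPEN,np.ones((3,3)))
    n,l,st,_=cv2.connectedComponentsWithStats(wood); k=1+np.argmax(st[1:,4]); 
    hull=cv2.convexHull(np.argwhere(l==k)[:,::-1].astype(np.int32))
    m=np.zeros_like(S); cv2.fillConvexPoly(m,hull,1)
    out=[]
    for kind,mask in(('grey',(S<60)&(V>95)&(V<215)),('white',(S<40)&(V>=215)),('ent',(V<60)|(V>=215)|((S>100)&(H>18)&(H<35)))):
        mk=(mask&(m>0)).astype(np.uint8)
        cs,_=cv2.findContours(mk,cv2.RETR_EXTERNAL,cv2.CHAIN_APPROX_NONE)
        for q in cs:
            M=np.zeros_like(mk); cv2.drawContours(M,[q],-1,1,-1)
            if M.sum()<25: continue
            yx=np.argwhere(M>0); out.append((kind,yx[:,::-1].astype(float)))
    return out
def pose(c,px,z):
    P=onplane(c,px,z)[:,:2]; mu=P.mean(0); C=np.cov((P-mu).T); w,v=np.linalg.eigh(C)
    return mu,np.sqrt(12*w[::-1])*1e3,np.degrees(np.arctan2(v[1,1],v[0,1]))%180
E
python3 - <<'E'
from det import *
for n in('top','scene'):
    im=cv2.imread(f'pics/{n}0.png'); c=cal(n)
    print(n)
    for k,px in blobs(im,c):
        if k=='ent': continue
        mu,L,a=pose(c,px,.04); print(k,len(px),px.mean(0).round(1),mu.round(4),L.round(1),round(a,1))
c=cal('top'); s=512/800
# drawer: handle bar ends, front panel top corners(800px coords)
print('handle',onplane(c,np.array([[256,281],[307,288]])*s,.047).round(3))
print('panel top',onplane(c,np.array([[206,259],[361,280]])*s,.062).round(3))
print('walls top: back L/R, div L/R',onplane(c,np.array([[231,171],[376,190],[222,213],[367,231]])*s,.030).round(3))
E
```

```text
top
grey 352 [337.1 192.2] [ 0.4276 -0.2503] [62.4 46. ] 30.4
grey 228 [308.9 164.2] [ 0.5062 -0.1702] [44.8 41.2] 154.1
grey 345 [385.8 136.8] [ 0.5972 -0.3915] [63.3 45.9] 136.8
grey 315 [332.8 136.7] [ 0.5914 -0.2386] [63.4 43.9] 153.4
grey 415 [285.5 131.9] [ 0.6007 -0.1015] [80. 46.] 99.1
white 91 [288.2 196.3] [ 0.4103 -0.1128] [28.6 25.8] 4.4
white 152 [387.4 181.9] [ 0.4631 -0.3925] [44.8 27.8] 76.3
scene
grey 303 [174.  203.5] [ 0.6064 -0.0958] [85.2 45.2] 96.8
grey 176 [183.6 185. ] [ 0.5349 -0.1433] [61.1 40.9] 56.7
grey 204 [150.1 180.3] [ 0.5985 -0.2328] [61.8 51. ] 155.1
grey 211 [122.6 163.1] [ 0.6159 -0.371 ] [101.   44.6] 66.9
grey 168 [189.2 157.3] [ 0.4351 -0.2445] [67.8 45.7] 35.3
white 43 [220.3 173.3] [ 0.4146 -0.1099] [27.4 25.7] 134.7
white 50 [156.8 142.9] [ 0.467  -0.3886] [41.2 26.3] 73.1
handle [[0.442 0.239 0.047]
 [0.433 0.146 0.047]]
panel top [[0.475 0.328 0.062]
 [0.448 0.049 0.062]]
walls top: back L/R, div L/R [[0.658 0.306 0.03 ]
 [0.631 0.03  0.03 ]
 [0.574 0.315 0.03 ]
 [0.55  0.044 0.03 ]]
```

>>> {"api": "drive_tool", "payload": {"travel": [[0,0,60],[60,-60,110],[120,-120,150],[180,-180,150],[220,-240,150],[260,-300,150],[290,-350,150],[310,-400,150],[330,-447,150],[330,-447,150],[330,-447,150]], "delta_rot": [[0,0,0],[0,0,0],[0,0,0],[0,0,0],[0,0,0],[0,0,0],[0,0,0],[0,0,0],[0,0,0],[0,0,0],[0,0,0]], "hand": [0,0,0,0,0,0,0,0,0,0,0], "force": 50}}

```text
time_s: 1.48
ee_pos: [0.503, 0.1769, 0.3997]
ee_rot: [[-0.963, 0.269, -0.001], [0.269, 0.963, -0.001], [0.001, -0.001, -1.0]]
ft_force: [1.4, 0.8, -0.1]
opening: 0.0857
grasp_force: 0.0
```

```bash
python3 - <<'E'
from h import *
s=ctrl.state(); print(s['time_s'],s['ee_pos'],s['ee_rot'],s['q']); c=cal('wrist')
im=ctrl.read_camera('wrist'); cv2.imwrite('pics/w1.png',im); cv2.imwrite('pics/w1b.png',cv2.resize(im,(800,600),interpolation=cv2.INTER_CUBIC))
np.save('w1c.npy',np.array(c,dtype=object),allow_pickle=True)
print(c,-cv2.Rodrigues(c[2])[0].T@c[3]); print(proj(c,[[.4375,.1925,.047],[.562,.18,.03],[.51,.18,.012]]))
E
```

```text
1.475 [0.50299214 0.17687137 0.39966242] [[-9.63117251e-01  2.69080294e-01 -9.77717059e-04]
 [ 2.69080981e-01  9.63117333e-01 -6.55105318e-04]
 [ 7.65380315e-04 -8.94028298e-04 -9.99999307e-01]] [ 1.36153059e+01 -1.06590747e+01  9.77874679e+01 -2.33235808e-02
  9.29348872e+01 -6.07763031e+01]
(array([[284.45589551,   0.        , 256.57108137],
       [  0.        , 284.45589551, 190.03510261],
       [  0.        ,   0.        ,   1.        ]]), array([0.00482723, 0.        , 0.        , 0.        , 0.        ]), array([-2.32657203, -1.76651222, -0.23543851]), array([-0.30539015, -0.49510585,  0.40769378])) [0.43942198 0.19451957 0.52314206]
[[255.05939974 111.95260688]
 [267.1941614  183.60932306]
 [259.34746763 154.19089655]]
```

View pics/w1b.png

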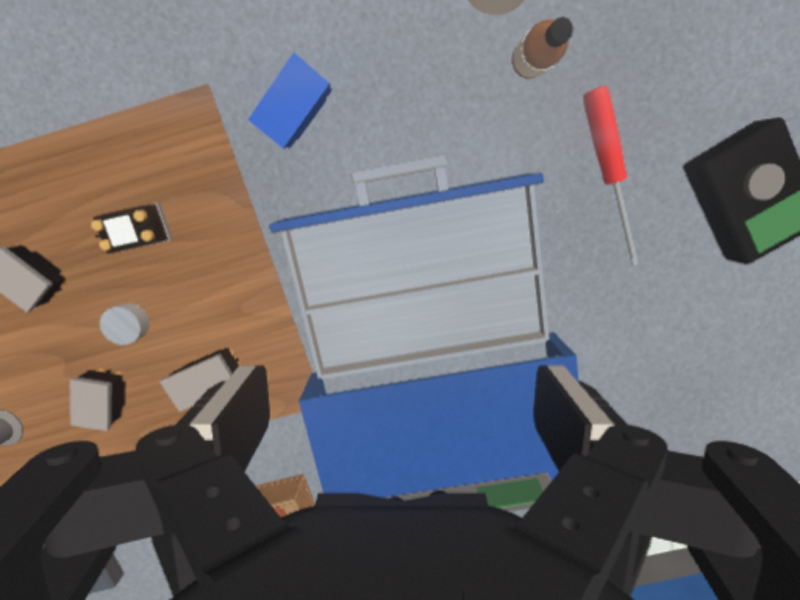

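```bash
python3 - <<'E'
from h import *
w=tuple(np.load('w1c.npy',allow_pickle=True)); w=tuple(np.array(x,float) for x in w); t=cal('top'); s=.64
a=np.array([[305,306],[538,270],[356,178],[445,161],[271,227],[542,177],[321,373],[547,339]])*s
b=np.array([[367,231],[222,213],[307,290],[256,283],[361,280],[206,259],[376,189],[231,171]])*s
print(tri(w,a,t,b).round(4))
print('w only z30',onplane(w,a[[0,1,6,7]],.030).round(4).tolist()); print('handle z47',onplane(w,a[2:4],.047).round(4)); print('panel62',onplane(w,a[4:6],.062).round(4))
# floor corners front row: near panel left/right, at divider
f=np.array([[290,235],[529,192],[307,303],[537,268]])*s; print(onplane(w,f,.03).round(4))
im=cv2.imread('pics/w1.png')
from det import blobs,pose
for k,px in blobs(im,w):
    if k=='ent': continue
    mu,L,a=pose(w,px,.04)
    if len(px)>100: print(k,len(px),mu.round(4),L.round(1),round(a,1))
q=np.array([[93,219],[158,204],[168,242],[101,253]])*s; print(onplane(w,q,.04).round(4))
q=np.array([[140,215],[97,226],[148,236],[104,246]])*s; print('brass',onplane(w,q,.042).round(4))
E
```

```text
[[ 5.531e-01  4.440e-02  1.600e-02]
 [ 6.102e-01  3.433e-01 -7.800e-02]
 [ 4.295e-01  1.477e-01  4.140e-02]
 [ 4.378e-01  2.403e-01  4.650e-02]
 [ 4.516e-01  4.910e-02  5.070e-02]
 [ 4.791e-01  3.329e-01  4.890e-02]
 [ 6.450e-01  3.110e-02  5.000e-04]
 [ 6.286e-01  2.900e-01  1.048e-01]]
w only z30 [[0.549, 0.0489, 0.03], [0.5796, 0.3163, 0.03], [0.634, 0.0403, 0.03], [0.6642, 0.3107, 0.03]]
handle z47 [[0.4286 0.1493 0.047 ]
 [0.4371 0.2421 0.047 ]]
panel62 [[0.4521 0.052  0.062 ]
 [0.4781 0.3303 0.062 ]]
[[0.4669 0.0593 0.03  ]
 [0.4924 0.3233 0.03  ]
 [0.5462 0.0522 0.03  ]
 [0.577  0.3157 0.03  ]]
grey 198 [ 0.5951 -0.3427] [45.1 24.2] 160.7
grey 768 [ 0.5928 -0.2371] [65.  45.7] 153.2
grey 1340 [ 0.6105 -0.0959] [93.2 68.5] 108.4
grey 643 [ 0.5107 -0.1547] [51.  40.4] 103.0
grey 779 [ 0.4336 -0.2439] [57.1 42.8] 176.6
grey 339 [ 0.412  -0.1131] [31.2 30.5] 103.3
white 259 [ 0.4121 -0.113 ] [27.3 26.8] 80.9
[[ 0.3936 -0.1356  0.04  ]
 [ 0.3976 -0.0622  0.04  ]
 [ 0.438  -0.0682  0.04  ]
 [ 0.4296 -0.1435  0.04  ]]
brass [[ 0.4033 -0.0843  0.042 ]
 [ 0.4017 -0.1334  0.042 ]
 [ 0.4262 -0.0853  0.042 ]
 [ 0.4235 -0.1356  0.042 ]]
```

>>> {"api": "drive_tool", "payload": {"travel": [[-90,-288,-200],[-90,-288,-200],[-90,-288,-200],[-90,-288,-200],[-90,-288,-200],[-90,-288,-200],[-90,-288,-200],[-90,-288,-200],[-90,-288,-200],[-90,-288,-200]], "delta_rot": [[0,0,-77],[0,0,-77],[0,0,-77],[0,0,-77],[0,0,-77],[0,0,-77],[0,0,-77],[0,0,-77],[0,0,-77],[0,0,-77]], "hand": [0,0,0,0,0,0,0,0,0,0]}}

```text
time_s: 2.78
ee_pos: [0.4125, -0.1075, 0.2008]
ee_rot: [[0.038, 0.999, 0.001], [0.999, -0.038, -0.0], [-0.0, 0.001, -1.0]]
ft_force: [-0.4, -0.6, 0.7]
opening: 0.0853
grasp_force: 0.0
```

```bash
cat > look.py <<'E'
import sys
from det import *
def yaw(R): return np.degrees(np.arctan2(R[1,1],R[0,1]))
def look(tag,save=True):
    s=ctrl.state(); c=cal('wrist'); im=ctrl.read_camera('wrist'); cv2.imwrite(f'pics/{tag}.png',im)
    cv2.imwrite(f'pics/{tag}b.png',cv2.resize(im,(800,600),interpolation=cv2.INTER_CUBIC))
    np.save(f'{tag}c.npy',np.array(c,dtype=object),allow_pickle=True)
    st(); return im,c
def st():
    s=ctrl.state(); R=np.array(s['ee_rot'])
    print('t',round(s['time_s'],2),'pos',np.round(s['ee_pos'],4),'yaw',yaw(R).round(1),'z',R[:,2].round(3),'q',np.round(s['q'],1),'F',np.round(s['ft_force'],1),'open',round(s['opening'],4),'g',round(s['grasp_force'],1))
def topdet(tag):
    im=ctrl.read_camera('top'); cv2.imwrite(f'pics/{tag}.png',im); c=cal('top')
    for k,px in blobs(im,c):
        if k=='ent': continue
        mu,L,a=pose(c,px,.04); print(k,len(px),mu.round(4),L.round(1),round(a,1))
E
python3 - <<'E'
from look import *
im,c=look('w2')
E
```

```text
t 2.83 pos [ 0.4124 -0.1076  0.2008] yaw -2.2 z [ 0.001 -0.    -1.   ] q [-21.9 -21.  124.9   0.   76.1 -19.7] F [-0.1  0.2  0.5] open 0.0856 g 0.0
```

View pics/w2b.png

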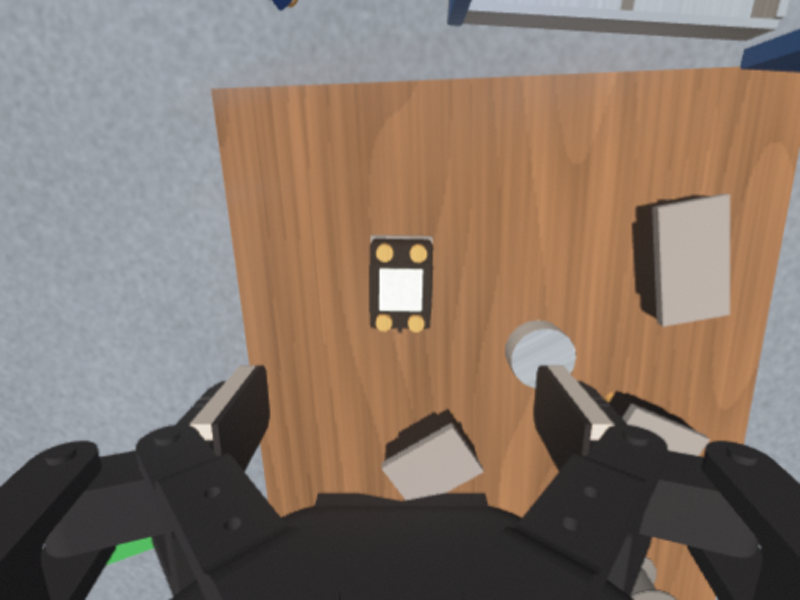

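```bash
python3 - <<'E'
from look import *
im=cv2.imread('pics/w2.png'); w=tuple(np.array(x,float) for x in np.load('w2c.npy',allow_pickle=True)); s=.64
t=cal('top')
P=onplane(w,np.array([[384,253],[418,253],[384,323],[416,323],[401,290]])*s,.041); print(P.round(4),P[:4].mean(0).round(4))
# height check: label centroid from top view and w1/w2
im2=cv2.imread('pics/w2.png')
for k,px in blobs(im2,w):
    if k!='ent' and len(px)>200: mu,L,a=pose(w,px,.04); print(k,len(px),px.mean(0).round(1),mu.round(4),L.round(1),round(a,1))
print(tri(w,np.array([[401,290]])*s,t,np.array([[288.2,196.3]])))
E
```

```text
[[ 0.4028 -0.0887  0.041 ]
 [ 0.4247 -0.0895  0.041 ]
 [ 0.4006 -0.1361  0.041 ]
 [ 0.422  -0.1369  0.041 ]
 [ 0.4128 -0.1136  0.041 ]] [ 0.4125 -0.1128  0.041 ]
grey 1875 [276.4 297.4] [ 0.4306 -0.2479] [61.6 46.2] 23.6
grey 755 [426.9 275.8] [ 0.6006 -0.2259] [66.2 17. ] 150.5
grey 1823 [353.6 234.7] [ 0.5158 -0.173 ] [99.5 34.5] 129.6
grey 833 [256.  185.1] [ 0.4121 -0.1134] [30.6 29.8] 97.4
grey 3639 [443.1 165.7] [ 0.6019 -0.1007] [80.8 46.3] 99.2
white 707 [255.9 185.3] [ 0.4121 -0.1136] [28.1 27.6] 128.1
[[ 0.4120914  -0.11440926  0.03437075]]
```

>>> {"api": "drive_tool", "payload": {"travel": [[0,-5,-60],[0,-5,-120],[0,-5,-160],[0,-5,-175],[0,-5,-175],[0,-5,-175],[0,-5,-175],[0,-5,-175],[0,-5,-175],[0,-5,-100],[0,-5,-40]], "delta_rot": [[0,0,0],[0,0,0],[0,0,0],[0,0,0],[0,0,0],[0,0,0],[0,0,0],[0,0,0],[0,0,0],[0,0,0],[0,0,0]], "hand": [0,0,0,0,0,0.6,0.6,0.6,0.6,0.6,0.6], "force": 50}}

```text
time_s: 4.2
ee_pos: [0.4109, -0.1127, 0.1506]
ee_rot: [[0.041, 0.999, -0.003], [0.999, -0.041, 0.001], [0.001, -0.003, -1.0]]
ft_force: [1.1, -1.7, -2.3]
opening: 0.0435
grasp_force: 52.8
```

```bash
python3 - <<'E'
from look import *
st()
E
```

```text
t 4.2 pos [ 0.4109 -0.1127  0.1506] yaw -2.3 z [-0.003  0.001 -1.   ] q [-22.6 -18.  127.7   0.   70.5 -20.2] F [ 1.1 -1.7 -2.3] open 0.0435 g 52.8
```

>>> {"api": "drive_tool", "payload": {"travel": [[184,207,0],[184,207,0],[184,207,0],[184,207,0],[184,207,0],[184,207,0],[184,207,0],[184,207,0],[184,207,0],[184,207,0],[184,207,0]], "delta_rot": [[0,0,86.5],[0,0,86.5],[0,0,86.5],[0,0,86.5],[0,0,86.5],[0,0,86.5],[0,0,86.5],[0,0,86.5],[0,0,86.5],[0,0,86.5],[0,0,86.5]], "hand": [0.6,0.6,0.6,0.6,0.6,0.6,0.6,0.6,0.6,0.6,0.6]}}

```text
time_s: 5.58
ee_pos: [0.5959, 0.0938, 0.1502]
ee_rot: [[-0.995, 0.103, -0.0], [0.103, 0.995, -0.0], [0.0, -0.0, -1.0]]
ft_force: [0.3, -1.1, -3.0]
opening: 0.0431
grasp_force: 53.0
```

```bash
python3 - <<'E'
from look import *
look('w3')
E
```

```text
t 5.62 pos [0.596  0.0938 0.1503] yaw 84.1 z [-0.  0. -1.] q [  3.8   6.  105.8   0.   68.3 -80.2] F [-0.2  0.1 -2. ] open 0.0434 g 53.0
```

View pics/w3b.png

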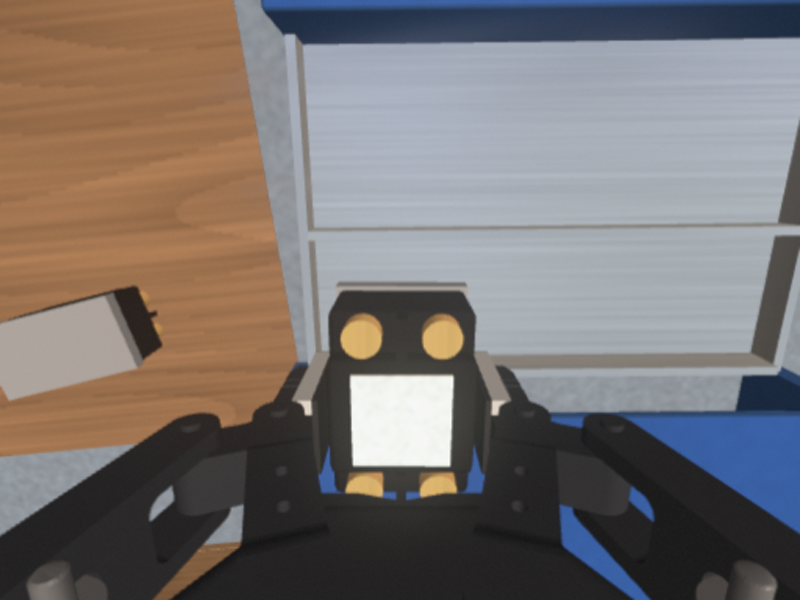

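```bash
python3 - <<'E'
from look import *
w=tuple(np.array(x,float) for x in np.load('w3c.npy',allow_pickle=True)); s=.64
ex=np.array([.995,-.101,0]); ey=np.array([.101,.995,0]); o=np.array([.605,.179,0])
def f(n,p,z):
    P=onplane(w,np.array([p])*s,z)[0]; print(n,P.round(4),'rel row_short x,y',((P-o)@ex).round(4),((P-o)@ey).round(4))
f('div back top',[560,236],.03); f('div front top',[560,229],.03)
f('back floor',[650,355],.012); f('back inner top',[650,367],.03)
f('panel inner top?',[560,40],.062); f('panel floor',[560,40],.012)
f('left wall top outer',[303,236],.03); f('left wall inner top',[310,236],.03); f('right inner top',[778,236],.03)
f('block label',[402,420],.1503-.026+.04)
f('block end edge',[400,285],.1503-.026+.0);f('block end',[400,291],.1503-.026+.04)
E
```

```text
div back top [0.5707 0.1839 0.03  ] rel row_short x,y -0.0346 0.0014
div front top [0.5669 0.1839 0.03  ] rel row_short x,y -0.0384 0.001
back floor [0.6551 0.2459 0.012 ] rel row_short x,y 0.0431 0.0716
back inner top [0.6542 0.2362 0.03  ] rel row_short x,y 0.0432 0.0619
panel inner top? [0.4817 0.1736 0.062 ] rel row_short x,y -0.1221 -0.0178
panel floor [0.4703 0.1909 0.012 ] rel row_short x,y -0.1353 -0.0018
left wall top outer [0.5562 0.0439 0.03  ] rel row_short x,y -0.0349 -0.1393
left wall inner top [0.5566 0.0477 0.03  ] rel row_short x,y -0.0349 -0.1355
right inner top [0.5831 0.3021 0.03  ] rel row_short x,y -0.0342 0.1203
block label [0.5948 0.094  0.1643] rel row_short x,y -0.0016 -0.0856
block end edge [0.5663 0.0964 0.1243] rel row_short x,y -0.0301 -0.0861
block end [0.5582 0.0972 0.1643] rel row_short x,y -0.0383 -0.0861
```

>>> {"api": "drive_tool", "payload": {"travel": [[5,0,-50],[5,0,-90],[5,0,-105],[5,0,-111],[5,0,-111],[5,0,-111],[5,0,-111],[5,0,-111],[5,0,-80],[5,0,-20],[5,0,40],[5,0,40]], "delta_rot": [[0,0,0],[0,0,0],[0,0,0],[0,0,0],[0,0,0],[0,0,0],[0,0,0],[0,0,0],[0,0,0],[0,0,0],[0,0,0],[0,0,0]], "hand": [0.6,0.6,0.6,0.6,0.6,0.3,0.3,0.3,0.3,0.3,0.3,0.2]}}

```text
time_s: 7.12
ee_pos: [0.6049, 0.0941, 0.1984]
ee_rot: [[-0.995, 0.102, 0.014], [0.102, 0.995, 0.001], [-0.013, 0.002, -1.0]]
ft_force: [-0.0, -0.7, -0.2]
opening: 0.0682
grasp_force: 0.0
```

```bash
python3 - <<'E'
from look import *
st(); topdet('top1')
E
```

```text
t 7.12 pos [0.6049 0.0941 0.1984] yaw 84.2 z [ 0.014  0.001 -1.   ] q [  3.8   4.1 102.9  -0.   72.2 -80.3] F [-0.  -0.7 -0.2] open 0.0682 g 0.0
grey 351 [ 0.4278 -0.2502] [62.4 46. ] 30.1
grey 228 [ 0.5062 -0.1702] [44.8 41.2] 154.1
grey 347 [ 0.5971 -0.3915] [63.2 46.1] 136.6
grey 321 [ 0.591  -0.2385] [64.6 43.9] 152.9
grey 418 [ 0.6006 -0.1014] [80.  46.2] 99.2
white 160 [ 0.4633 -0.3921] [45.8 28.5] 76.2
```

>>> {"api": "drive_tool", "payload": {"travel": [[-138,-486,0],[-138,-486,0],[-138,-486,0],[-138,-486,0],[-138,-486,0],[-138,-486,0],[-138,-486,0],[-138,-486,0],[-138,-486,0],[-138,-486,0],[-138,-486,0],[-138,-486,0]], "delta_rot": [[0,0,-98],[0,0,-98],[0,0,-98],[0,0,-98],[0,0,-98],[0,0,-98],[0,0,-98],[0,0,-98],[0,0,-98],[0,0,-98],[0,0,-98],[0,0,-98]], "hand": [0,0,0,0,0,0,0,0,0,0,0,0]}}

```text
time_s: 8.68
ee_pos: [0.4633, -0.3911, 0.1899]
ee_rot: [[0.236, 0.972, -0.0], [0.972, -0.236, 0.001], [0.0, -0.001, -1.0]]
ft_force: [0.4, 0.0, -0.5]
opening: 0.0853
grasp_force: 0.0
```

```bash
python3 - <<'E'
from look import *
im,w=look('w4')
for k,px in blobs(im,w):
    if k!='ent' and len(px)>300: mu,L,a=pose(w,px,.04); print(k,len(px),px.mean(0).round(1),mu.round(4),L.round(1),round(a,1))
E
```

```text
t 8.72 pos [ 0.4633 -0.3912  0.1901] yaw -13.7 z [-0.  0. -1.] q [-45.2   4.2 103.6   0.   72.2 -31.6] F [ 0.6 -0.1 -0.7] open 0.0855 g 0.0
grey 404 [369. 251.] [ 0.5613 -0.4919] [50.2  9.9] 118.3
grey 346 [146.1 249. ] [ 0.3331 -0.4341] [44.   9.7] 35.8
grey 1434 [258.5 182.5] [ 0.4653 -0.3921] [48.7 29.5] 76.5
grey 3070 [395.1 152.4] [ 0.5996 -0.3941] [59.8 45.3] 150.7
grey 4009 [182.7  39.8] [ 0.431  -0.2524] [61.4 44.3] 26.6
white 1258 [258.5 183. ] [ 0.4652 -0.3925] [45.8 27.6] 76.7
```

>>> {"api": "drive_tool", "payload": {"travel": [[2,-1,-60],[2,-1,-120],[2,-1,-155],[2,-1,-164],[2,-1,-164],[2,-1,-164],[2,-1,-164],[2,-1,-164],[2,-1,-164],[2,-1,-110],[2,-1,-50],[2,-1,-20]], "delta_rot": [[0,0,0],[0,0,0],[0,0,0],[0,0,0],[0,0,0],[0,0,0],[0,0,0],[0,0,0],[0,0,0],[0,0,0],[0,0,0],[0,0,0]], "hand": [0,0,0,0,0,0.6,0.6,0.6,0.6,0.6,0.6,0.6], "force": 60}}

```text
time_s: 10.22
ee_pos: [0.4659, -0.3941, 0.1741]
ee_rot: [[0.239, 0.971, 0.004], [0.971, -0.239, -0.003], [-0.003, 0.004, -1.0]]
ft_force: [0.3, -0.9, -3.2]
opening: 0.0427
grasp_force: 63.0
```

>>> {"api": "drive_tool", "payload": {"travel": [[47,520,0],[47,520,0],[47,520,0],[47,520,0],[47,520,0],[47,520,0],[47,520,0],[47,520,0],[47,520,0],[47,520,0],[47,520,0],[47,520,0]], "delta_rot": [[0,0,98],[0,0,98],[0,0,98],[0,0,98],[0,0,98],[0,0,98],[0,0,98],[0,0,98],[0,0,98],[0,0,98],[0,0,98],[0,0,98]], "hand": [0.6,0.6,0.6,0.6,0.6,0.6,0.6,0.6,0.6,0.6,0.6,0.6]}}

```text
time_s: 11.72
ee_pos: [0.5119, 0.1257, 0.1701]
ee_rot: [[-0.995, 0.105, -0.0], [0.105, 0.995, -0.0], [0.0, -0.0, -1.0]]
ft_force: [-0.4, -0.1, -2.6]
opening: 0.0433
grasp_force: 67.4
```

```bash
python3 - <<'E'
from look import *
im,w=look('w5')
h=ctrl.state()['ee_pos'][2]
b=cv2.inRange(im,(200,200,200),(255,255,255)); n,l,s,c=cv2.connectedComponentsWithStats(b); k=1+np.argmax(s[1:,4]); print(s[k],onplane(w,[c[k]],h+.014))
E
```

```text
t 11.78 pos [0.512  0.1257 0.1702] yaw 84.0 z [-0. -0. -1.] q [  8.   -4.8 114.6  -0.   70.2 -76. ] F [ 0.3  0.3 -2.6] open 0.0428 g 67.4
[ 224  218   66   94 5962] [[0.50826891 0.12587463 0.18421587]]
```

View pics/w5b.png

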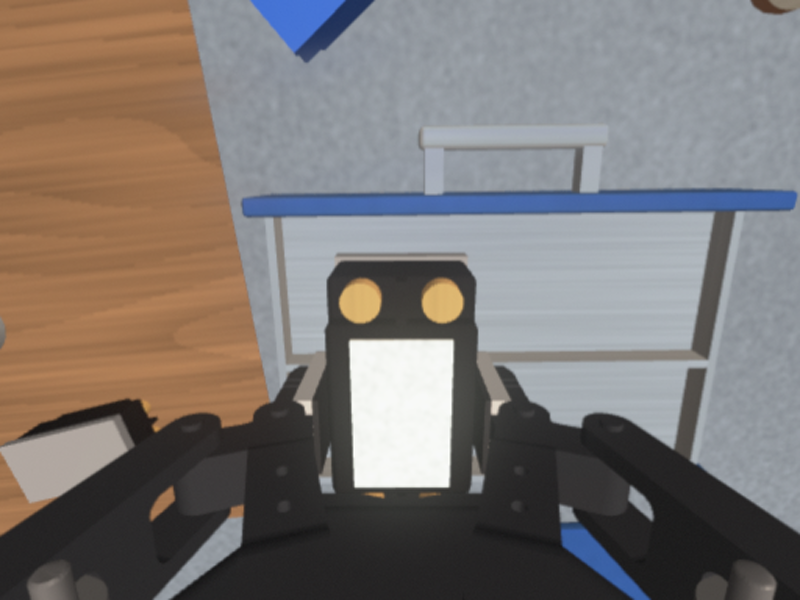

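```bash
python3 - <<'E'
from look import *
w=tuple(np.array(x,float) for x in np.load('w5c.npy',allow_pickle=True)); s=.64
ex=np.array([.995,-.101,0]); ey=np.array([.101,.995,0]); o=np.array([.5186,.1878,0])
def f(n,p,z):
    P=onplane(w,np.array([p])*s,z)[0]; print(n,P.round(4),'rel row_long',((P-o)@ex).round(4),((P-o)@ey).round(4))
f('div floor',[560,351],.012); f('div front top',[560,357],.03); f('panel floor',[560,211],.012); f('panel top in',[560,211],.062); f('panel top out',[560,193],.062)
f('L inner floor',[287,300],.012);f('R inner floor',[700,300],.012)
f('handle L',[422,137],.047);f('handle R',[606,137],.047); f('handle front',[514,127],.047)
z=.1702+.014; f('label front',[402,339],z); f('blk end bottom',[402,255],.1702-.026); f('brass',[402,300],z)
E
```

```text
div floor [0.5714 0.2279 0.012 ] rel row_long 0.0485 0.0453
div front top [0.5675 0.2218 0.03  ] rel row_long 0.0453 0.0388
panel floor [0.4775 0.2289 0.012 ] rel row_long -0.0451 0.0368
panel top in [0.4719 0.2118 0.062 ] rel row_long -0.0489 0.0191
panel top out [0.4629 0.2119 0.062 ] rel row_long -0.0579 0.0183
L inner floor [0.5166 0.0498 0.012 ] rel row_long 0.012 -0.1375
R inner floor [0.5449 0.3196 0.012 ] rel row_long 0.0129 0.1338
handle L [0.4278 0.1455 0.047 ] rel row_long -0.0861 -0.0513
handle R [0.4379 0.2412 0.047 ] rel row_long -0.0857 0.045
handle front [0.4279 0.1936 0.047 ] rel row_long -0.0908 -0.0034
label front [0.4871 0.1284 0.1842] rel row_long -0.0253 -0.0623
blk end bottom [0.4719 0.1301 0.1442] rel row_long -0.0406 -0.0621
brass [0.4766 0.1295 0.1842] rel row_long -0.0359 -0.0623
```

>>> {"api": "drive_tool", "payload": {"travel": [[2,0,-60],[2,0,-110],[2,0,-125],[2,0,-131],[2,0,-131],[2,0,-131],[2,0,-131],[2,0,-131],[2,0,-90],[2,0,-30],[2,0,30],[2,0,30]], "delta_rot": [[0,0,0],[0,0,0],[0,0,0],[0,0,0],[0,0,0],[0,0,0],[0,0,0],[0,0,0],[0,0,0],[0,0,0],[0,0,0],[0,0,0]], "hand": [0.6,0.6,0.6,0.6,0.6,0.3,0.3,0.3,0.3,0.3,0.2,0]}}

```text
time_s: 13.28
ee_pos: [0.5176, 0.1274, 0.2077]
ee_rot: [[-0.995, 0.102, 0.013], [0.102, 0.995, 0.002], [-0.013, 0.003, -1.0]]
ft_force: [-0.6, -0.9, 0.3]
opening: 0.0838
grasp_force: 0.0
```

```bash
python3 - <<'E'
from look import *
st(); topdet('top2')
E
```

```text
t 13.28 pos [0.5176 0.1274 0.2077] yaw 84.2 z [ 0.013  0.002 -1.   ] q [  8.1  -6.5 112.4   0.   73.4 -76.1] F [-0.6 -0.9  0.3] open 0.0838 g 0.0
grey 351 [ 0.4277 -0.2502] [62.1 46.1] 30.9
grey 228 [ 0.5062 -0.1702] [44.8 41.2] 154.1
grey 346 [ 0.5972 -0.3914] [63.3 46. ] 136.3
grey 320 [ 0.591  -0.2384] [64.4 43.7] 153.5
grey 418 [ 0.6006 -0.1014] [80.  46.2] 99.2
```

```bash
cat > kin.py <<'E'
import numpy as np
from scipy.optimize import least_squares
D=np.array([[7.093,94.555,.17180603,.62626657,.24902374],[-10.659,97.787,.50299,.17687,.39966],[-21.0,124.9,.4124,-.1076,.2008],[6,105.8,.596,.0938,.1503],[4.2,103.6,.4633,-.3912,.1901],[-4.8,114.6,.512,.1257,.1702],[-18,127.7,.4109,-.1127,.1506]])
off=.0536
r=np.sqrt(D[:,2]**2+D[:,3]**2-off**2); z=D[:,4]; a=np.radians(D[:,0]); b=a+np.radians(D[:,1])
def res(p):
    a1,l2,l3,a3,d=p
    return np.r_[a1+l2*np.sin(a)+l3*np.sin(b)+a3*np.cos(b)-r, d+l2*np.cos(a)+l3*np.cos(b)-a3*np.sin(b)-z, 0.02*(p-[0.05,.4,.4,0,.2])]
s=least_squares(res,[.05,.4,.4,0,.2]); print(s.x.round(4),(s.fun*1e3).round(1))
E
python3 kin.py
```

```text
[ 0.002   0.452   0.6108  0.0427 -0.0332] [ 0.3  0.1 -0.1 -0.4 -0.3  0.   0.4  1.2 -0.7 -0.2 -0.4  0.1 -0.   0.
 -1.   1.   4.2  0.9 -4.7]
```

>>> {"api": "drive_tool", "payload": {"travel": [[86,-228,80],[86,-228,80],[86,-228,80],[86,-228,80],[86,-228,80],[86,-228,80],[86,-228,80],[86,-228,80],[86,-228,80]], "delta_rot": [[0,0,-75],[0,0,-75],[0,0,-75],[0,0,-75],[0,0,-75],[0,0,-75],[0,0,-75],[0,0,-75],[0,0,-75]], "hand": [0,0,0,0,0,0,0,0,0]}}

```text
time_s: 14.45
ee_pos: [0.5996, -0.101, 0.279]
ee_rot: [[-0.162, 0.987, -0.002], [0.987, 0.162, 0.001], [0.001, -0.002, -1.0]]
ft_force: [0.5, -1.2, 0.1]
opening: 0.0855
grasp_force: 0.0
```

```bash
python3 - <<'E'
from look import *
im,w=look('w6')
for k,px in blobs(im,w):
    if k!='ent' and len(px)>300: mu,L,a=pose(w,px,.04); print(k,len(px),px.mean(0).round(1),mu.round(4),L.round(1),round(a,1))
E
```

```text
t 14.5 pos [ 0.5997 -0.101   0.2794] yaw 9.3 z [-0.001  0.    -1.   ] q [-14.6   1.   98.2   0.   80.9 -23.9] F [-0.3  0.1 -0.5] open 0.0853 g 0.0
grey 1314 [237.1 259.5] [ 0.5941 -0.2378] [62.8 46.2] 153.1
grey 591 [140.2 257.1] [ 0.4584 -0.2564] [87.2 17.3] 61.8
grey 1028 [116.8 248.6] [ 0.4255 -0.2485] [63.9 36. ] 48.9
grey 960 [190. 203.] [ 0.5198 -0.1652] [44.2 38.9] 63.7
grey 2097 [259.5 166.2] [ 0.6032 -0.1011] [81.  43.7] 98.4
```

>>> {"api": "drive_tool", "payload": {"travel": [[0,0,0],[0,0,0],[0,0,0],[0,0,0],[0,0,0],[0,0,0]], "delta_rot": [[44.4,7.2,0],[44.4,7.2,0],[44.4,7.2,0],[44.4,7.2,0],[44.4,7.2,0],[44.4,7.2,0]], "hand": [0,0,0,0,0,0]}}

```text
time_s: 15.25
ee_pos: [0.6, -0.1011, 0.2798]
ee_rot: [[-0.112, 0.987, -0.114], [0.699, 0.16, 0.697], [0.706, -0.001, -0.708]]
ft_force: [0.3, 0.5, 0.8]
opening: 0.0853
grasp_force: 0.0
```

```bash
python3 - <<'E'
from look import *
st(); print(np.round(ctrl.state()['ee_rot'],4).tolist(), ctrl.state()['q'],ctrl.state()['ee_pos'])
E
```

```text
t 15.25 pos [ 0.6    -0.1011  0.2798] yaw 9.2 z [-0.114  0.697 -0.708] q [-28.4  13.5  91.7  35.  103.4 -38.2] F [0.3 0.5 0.8] open 0.0853 g 0.0
[[-0.1123, 0.9872, -0.1136], [0.6993, 0.1598, 0.6968], [0.706, -0.0011, -0.7082]] [-28.44768112  13.53730163  91.65391282  35.03541387 103.36225358
 -38.20895088] [ 0.59997337 -0.10114857  0.27979324]
```

>>> {"api": "drive_tool", "payload": {"travel": [[3,0,-60],[3,0,-120],[3,0,-180],[3,0,-225],[3,0,-250],[3,0,-254],[3,0,-254],[3,0,-254],[3,0,-254],[3,0,-254],[3,0,-254],[3,0,-254]], "delta_rot": [[4.9,0.8,0],[4.9,0.8,0],[4.9,0.8,0],[4.9,0.8,0],[4.9,0.8,0],[4.9,0.8,0],[4.9,0.8,0],[4.9,0.8,0],[4.9,0.8,0],[4.9,0.8,0],[4.9,0.8,0],[4.9,0.8,0]], "hand": [0,0,0,0,0,0,0,0.6,0.6,0.6,0.6,0.6], "force": 60}}

```text
time_s: 16.75
ee_pos: [0.6036, -0.1017, 0.0276]
ee_rot: [[-0.103, 0.987, -0.122], [0.635, 0.159, 0.756], [0.765, 0.001, -0.644]]
ft_force: [-0.7, -1.6, 6.2]
opening: 0.0434
grasp_force: 61.0
```

```bash
python3 - <<'E'
from look import *
st()
E
```

```text
t 16.75 pos [ 0.6036 -0.1017  0.0276] yaw 9.2 z [-0.122  0.756 -0.644] q [-29.4  32.4  95.8  36.8  88.7 -52.1] F [-0.7 -1.6  6.2] open 0.0434 g 61.0
```

>>> {"api": "drive_tool", "payload": {"travel": [[0,0,40],[0,0,80],[-20,0,90],[-20,0,90],[-20,0,90],[-20,0,90],[-20,0,90],[-20,0,90],[-20,0,90],[-20,0,90],[-20,0,90],[-20,0,90]], "delta_rot": [[0,0,0],[0,0,0],[-88.8,-14.3,0],[-88.8,-14.3,0],[-88.8,-14.3,0],[-88.8,-14.3,0],[-88.8,-14.3,0],[-88.8,-14.3,0],[-88.8,-14.3,0],[-88.8,-14.3,0],[-88.8,-14.3,0],[-88.8,-14.3,0]], "hand": [0.6,0.6,0.6,0.6,0.6,0.6,0.6,0.6,0.6,0.6,0.6,0.6]}}

```text
time_s: 18.25
ee_pos: [0.5816, -0.0999, 0.1139]
ee_rot: [[-0.125, 0.987, 0.099], [0.757, 0.16, -0.633], [-0.641, -0.004, -0.767]]
ft_force: [1.1, 0.0, -3.2]
opening: 0.0431
grasp_force: 61.0
```

```bash
python3 - <<'E'
from look import *
look('w7')
im=ctrl.read_camera('scene'); cv2.imwrite('pics/s7.png',cv2.resize(im[100:290,60:310],(800,600),interpolation=cv2.INTER_CUBIC))
E
```

```text
t 18.3 pos [ 0.5822 -0.1006  0.1149] yaw 9.1 z [ 0.1   -0.633 -0.767] q [  0.9   7.5 114.4 -46.4  61.2  16.1] F [ 0.2  0.1 -1.2] open 0.0433 g 61.0
```

View pics/s7.png

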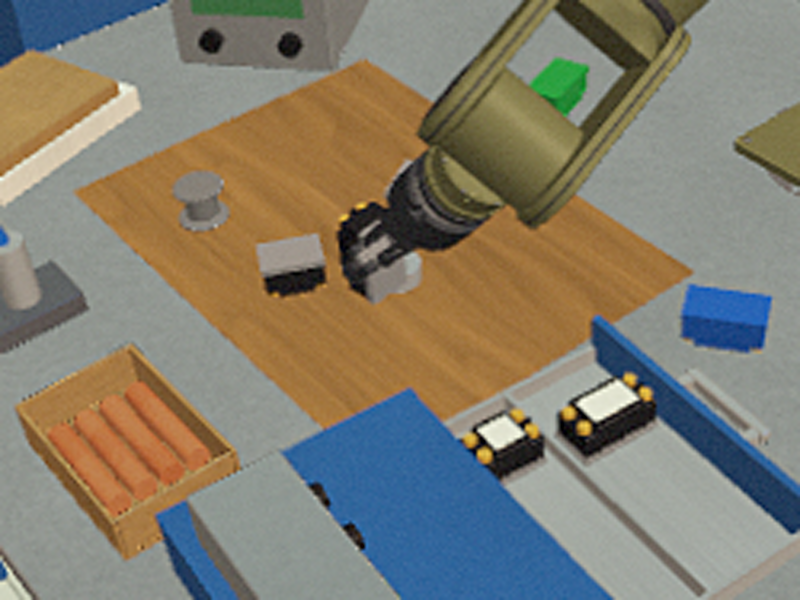

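>>> {"api": "drive_tool", "payload": {"travel": [[0,0,-40],[0,0,-65],[0,0,-73],[0,0,-74],[0,0,-74],[0,0,-74],[0,0,-74],[0,0,-74],[0,0,-74],[-5,30,-38],[-10,60,-2],[-10,60,60]], "delta_rot": [[0,0,0],[0,0,0],[0,0,0],[0,0,0],[0,0,0],[0,0,0],[0,0,0],[0,0,0],[0,0,0],[0,0,0],[0,0,0],[0,0,0]], "hand": [0.6,0.6,0.6,0.6,0.6,0.6,0.1,0.1,0.1,0,0,0]}}

```text
time_s: 19.85
ee_pos: [0.5714, -0.0397, 0.1751]
ee_rot: [[-0.127, 0.987, 0.099], [0.756, 0.161, -0.635], [-0.642, -0.006, -0.767]]
ft_force: [2.0, -0.9, 0.7]
opening: 0.0855
grasp_force: 0.0
```

```bash
python3 - <<'E'
from look import *
st()
E
```

```text
t 19.85 pos [ 0.5714 -0.0397  0.1751] yaw 9.2 z [ 0.099 -0.635 -0.767] q [  7.2   2.9 112.7 -43.2  69.6  15.4] F [ 2.  -0.9  0.7] open 0.0855 g 0.0
```

>>> {"api": "drive_tool", "payload": {"travel": [[6,-40,30],[13,-74,30],[13,-74,30],[13,-74,30],[13,-74,30],[13,-74,30],[13,-74,30],[13,-74,30],[13,-74,30],[13,-74,30],[13,-74,30],[13,-74,30]], "delta_rot": [[88.8,14.3,0],[88.8,14.3,0],[88.8,14.3,0],[88.8,14.3,0],[88.8,14.3,0],[88.8,14.3,0],[88.8,14.3,0],[88.8,14.3,0],[88.8,14.3,0],[88.8,14.3,0],[88.8,14.3,0],[88.8,14.3,0]], "hand": [0,0,0,0,0,0,0,0,0,0,0,0]}}

```text
time_s: 21.35
ee_pos: [0.5863, -0.1148, 0.2073]
ee_rot: [[-0.104, 0.987, -0.122], [0.636, 0.16, 0.754], [0.764, 0.001, -0.645]]
ft_force: [-0.6, -0.4, 0.0]
opening: 0.0853
grasp_force: 0.0
```

```bash
python3 - <<'E'
from look import *
im,w=look('w8')
print(proj(w,[[.583,-.1075,.08],[.583,-.1075,0.0]])/.64)
E
```

```text
t 21.4 pos [ 0.5862 -0.1147  0.2073] yaw 9.2 z [-0.122  0.755 -0.645] q [-31.   18.2  95.   36.6 101.5 -44.3] F [ 0.3 -0.2  0.7] open 0.085 g 0.0
[[396.56818176 473.06137714]
 [397.46853895 500.78219429]]
```

View pics/w8b.png

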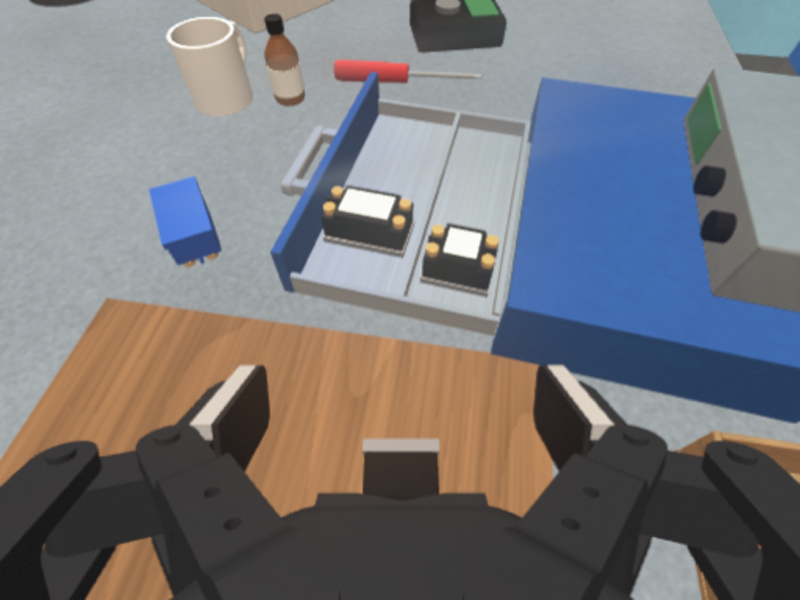

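>>> {"api": "drive_tool", "payload": {"travel": [[-2,1,-60],[-2,1,-110],[-2,1,-150],[-2,1,-163],[-2,1,-163],[-2,1,-163],[-2,1,-163],[-2,1,-163],[-2,1,-163],[-2,1,-163],[-2,1,-110],[-2,1,-80]], "delta_rot": [[0,0,0],[0,0,0],[0,0,0],[0,0,0],[0,0,0],[0,0,0],[0,0,0],[0,0,0],[0,0,0],[0,0,0],[0,0,0],[0,0,0]], "hand": [0,0,0,0,0,0,0.6,0.6,0.6,0.6,0.6,0.6]}}

```text
time_s: 22.9
ee_pos: [0.584, -0.1144, 0.1272]
ee_rot: [[-0.102, 0.987, -0.123], [0.636, 0.16, 0.755], [0.765, -0.001, -0.644]]
ft_force: [0.2, -0.2, -2.8]
opening: 0.0435
grasp_force: 61.4
```

>>> {"api": "drive_tool", "payload": {"travel": [[0,0,20],[0,0,20],[0,0,20],[0,0,20],[0,0,20],[0,0,20],[0,0,20],[0,0,20],[0,0,20],[0,0,20],[0,0,20]], "delta_rot": [[-88.8,-14.3,0],[-88.8,-14.3,0],[-88.8,-14.3,0],[-88.8,-14.3,0],[-88.8,-14.3,0],[-88.8,-14.3,0],[-88.8,-14.3,0],[-88.8,-14.3,0],[-88.8,-14.3,0],[-88.8,-14.3,0],[-88.8,-14.3,0]], "hand": [0.6,0.6,0.6,0.6,0.6,0.6,0.6,0.6,0.6,0.6,0.6]}}

```text
time_s: 24.28
ee_pos: [0.5839, -0.1144, 0.1461]
ee_rot: [[-0.122, 0.987, 0.101], [0.757, 0.158, -0.634], [-0.642, -0.001, -0.767]]
ft_force: [0.5, 0.8, -2.3]
opening: 0.0433
grasp_force: 61.5
```

```bash
python3 - <<'E'
from look import *
look('w9')
im=ctrl.read_camera('scene'); cv2.imwrite('pics/s9.png',cv2.resize(im[100:290,60:310],(800,600),interpolation=cv2.INTER_CUBIC))
E
```

```text
t 24.32 pos [ 0.5841 -0.1146  0.1465] yaw 9.1 z [ 0.101 -0.634 -0.767] q [ -0.6   5.  113.6 -45.5  62.5  12.7] F [ 0.7  0.3 -1.8] open 0.0435 g 61.5
```

View pics/w9b.png

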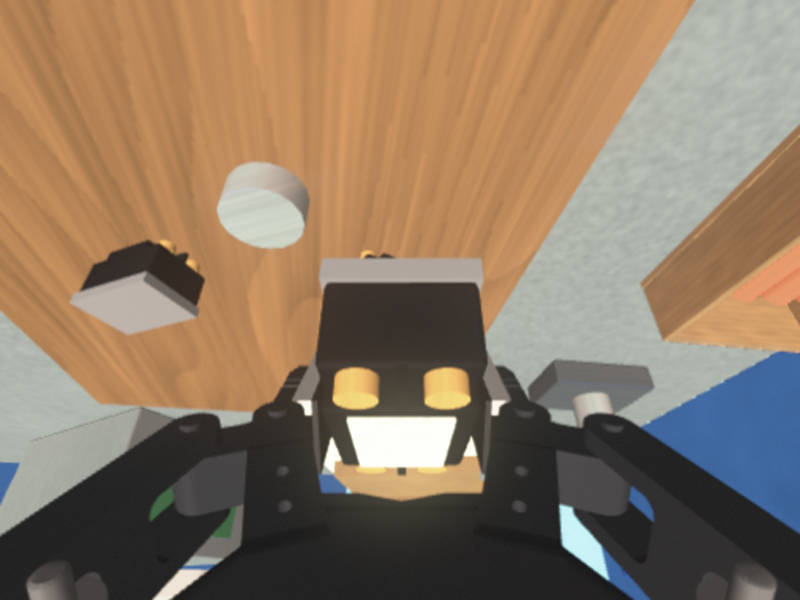

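>>> {"api": "drive_tool", "payload": {"travel": [[0,0,-60],[0,0,-105],[0,0,-117],[0,0,-119],[0,0,-119],[0,0,-119],[0,0,-119],[0,0,-119],[0,0,-119],[-4,25,-89],[-8,50,-59],[-8,50,10]], "delta_rot": [[0,0,0],[0,0,0],[0,0,0],[0,0,0],[0,0,0],[0,0,0],[0,0,0],[0,0,0],[0,0,0],[0,0,0],[0,0,0],[0,0,0]], "hand": [0.6,0.6,0.6,0.6,0.6,0.6,0.3,0.3,0.3,0.2,0.2,0]}}

```text
time_s: 25.88
ee_pos: [0.574, -0.0629, 0.1479]
ee_rot: [[-0.127, 0.987, 0.097], [0.756, 0.16, -0.634], [-0.642, -0.007, -0.767]]
ft_force: [1.1, -0.1, 1.0]
opening: 0.084
grasp_force: 0.0
```

>>> {"api": "drive_tool", "payload": {"travel": [[8,-58,60],[8,-58,60],[8,-58,60],[8,-58,60],[8,-58,60],[8,-58,60],[8,-58,60]], "delta_rot": [[39.5,6.4,0],[39.5,6.4,0],[39.5,6.4,0],[39.5,6.4,0],[39.5,6.4,0],[39.5,6.4,0],[39.5,6.4,0]], "hand": [0,0,0,0,0,0,0]}}

```text
time_s: 26.75
ee_pos: [0.5837, -0.121, 0.2093]
ee_rot: [[-0.161, 0.987, -0.002], [0.987, 0.161, -0.001], [-0.0, -0.002, -1.0]]
ft_force: [-0.6, -0.1, 0.8]
opening: 0.0857
grasp_force: 0.0
```

```bash
python3 - <<'E'
from look import *
im,w=look('w10')
for k,px in blobs(im,w):
    if k!='ent' and len(px)>300: mu,L,a=pose(w,px,.04); print(k,len(px),px.mean(0).round(1),mu.round(4),L.round(1),round(a,1))
topdet('top3')
E
```

```text
t 26.8 pos [ 0.5838 -0.121   0.2094] yaw 9.2 z [-0.002 -0.001 -1.   ] q [-1.680e+01  2.100e+00  1.039e+02 -1.000e-01  7.410e+01 -2.610e+01] F [-0.5  0.2 -0.1] open 0.0849 g 0.0
grey 1929 [249.3 275.6] [ 0.5941 -0.2376] [63.  46.5] 153.3
grey 1216 [102.  259.7] [ 0.4248 -0.2445] [60.8 28.8] 38.8
grey 590 [140.2 257.1] [ 0.4675 -0.2343] [70.5 14. ] 61.7
grey 1422 [191.8 207.1] [ 0.5196 -0.1648] [43.7 38.6] 64.7
grey 1290 [259.1 174.8] [ 0.5857 -0.1177] [48.  30.1] 100.1
white 1117 [259.4 174.8] [ 0.586  -0.1177] [46.1 27.3] 99.5
grey 351 [ 0.4276 -0.2503] [62.2 46.1] 31.3
grey 346 [ 0.5972 -0.3914] [63.3 46. ] 136.3
grey 324 [ 0.5911 -0.2383] [64.3 44.3] 152.5
```

>>> {"api": "drive_tool", "payload": {"travel": [[2,3,-60],[2,3,-120],[2,3,-170],[2,3,-183],[2,3,-183],[2,3,-183],[2,3,-183],[2,3,-183],[2,3,-183],[2,3,-120],[2,3,-60],[2,3,-40]], "delta_rot": [[0,0,0],[0,0,0],[0,0,0],[0,0,0],[0,0,0],[0,0,0],[0,0,0],[0,0,0],[0,0,0],[0,0,0],[0,0,0],[0,0,0]], "hand": [0,0,0,0,0,0.6,0.6,0.6,0.6,0.6,0.6,0.6]}}

```text
time_s: 28.35
ee_pos: [0.5882, -0.1198, 0.1752]
ee_rot: [[-0.159, 0.987, 0.007], [0.987, 0.159, -0.002], [-0.003, 0.006, -1.0]]
ft_force: [0.2, -0.3, -2.1]
opening: 0.043
grasp_force: 63.0
```

>>> {"api": "drive_tool", "payload": {"travel": [[-61,363,5],[-61,363,5],[-61,363,5],[-61,363,5],[-61,363,5],[-61,363,5],[-61,363,5],[-61,363,5],[-61,363,5],[-61,363,5]], "delta_rot": [[0,0,75],[0,0,75],[0,0,75],[0,0,75],[0,0,75],[0,0,75],[0,0,75],[0,0,75],[0,0,75],[0,0,75]], "hand": [0.6,0.6,0.6,0.6,0.6,0.6,0.6,0.6,0.6,0.6]}}

```text
time_s: 29.6
ee_pos: [0.5251, 0.243, 0.1744]
ee_rot: [[-0.994, 0.105, -0.001], [0.105, 0.994, -0.002], [0.001, -0.002, -1.0]]
ft_force: [0.6, 0.3, -2.3]
opening: 0.043
grasp_force: 62.8
```

```bash
python3 - <<'E'
from look import *
im,w=look('w11'); h=ctrl.state()['ee_pos'][2]
b=cv2.inRange(im,(205,205,205),(255,255,255)); n,l,s,c=cv2.connectedComponentsWithStats(b); k=1+np.argmax(s[1:,4]); x,y,ww,hh=s[k][:4]
P=onplane(w,[[x+ww/2,y]],h+.014)[0]; e=np.array([.995,-.101,0]); print(s[k],'label centre',(P+.023*e).round(4))
E
```

```text
t 29.65 pos [0.5251 0.2431 0.1746] yaw 84.0 z [-0.001 -0.002 -1.   ] q [ 1.960e+01  1.600e+00  1.079e+02 -1.000e-01  7.060e+01 -6.440e+01] F [-0.7 -0.3 -2.5] open 0.0427 g 62.8
[ 224  215   66   94 5919] label centre [0.5223 0.2434 0.1886]
```

>>> {"api": "drive_tool", "payload": {"travel": [[1,0,-60],[1,0,-115],[1,0,-130],[1,0,-135],[1,0,-135],[1,0,-135],[1,0,-135],[1,0,-135],[1,0,-90],[1,0,-30],[1,0,40],[1,0,40]], "delta_rot": [[0,0,0],[0,0,0],[0,0,0],[0,0,0],[0,0,0],[0,0,0],[0,0,0],[0,0,0],[0,0,0],[0,0,0],[0,0,0],[0,0,0]], "hand": [0.6,0.6,0.6,0.6,0.6,0.3,0.3,0.3,0.3,0.3,0.2,0]}}

```text
time_s: 31.15
ee_pos: [0.529, 0.245, 0.2221]
ee_rot: [[-0.995, 0.102, 0.011], [0.102, 0.995, 0.003], [-0.011, 0.004, -1.0]]
ft_force: [-0.3, -0.1, -0.7]
opening: 0.0841
grasp_force: 0.0
```

```bash
python3 - <<'E'
from look import *
st(); topdet('top4')
E
```

```text
t 31.15 pos [0.529  0.245  0.2221] yaw 84.2 z [ 0.011  0.003 -1.   ] q [ 1.960e+01 -6.000e-01  1.053e+02 -1.000e-01  7.460e+01 -6.450e+01] F [-0.3 -0.1 -0.7] open 0.0841 g 0.0
grey 352 [ 0.4276 -0.2503] [62.4 46. ] 30.4
grey 228 [ 0.5062 -0.1702] [44.8 41.2] 154.1
grey 346 [ 0.5972 -0.3914] [63.3 46. ] 136.3
grey 320 [ 0.591  -0.2384] [64.4 43.7] 153.5
```

>>> {"api": "drive_tool", "payload": {"travel": [[68,-482,40],[68,-482,40],[68,-482,40],[68,-482,40],[68,-482,40],[68,-482,40],[68,-482,40],[68,-482,40],[68,-482,40],[68,-482,40],[68,-482,40]], "delta_rot": [[0,0,-21],[0,0,-21],[0,0,-21],[0,0,-21],[0,0,-21],[0,0,-21],[0,0,-21],[0,0,-21],[0,0,-21],[0,0,-21],[0,0,-21]], "hand": [0,0,0,0,0,0,0,0,0,0,0]}}

```text
time_s: 32.58
ee_pos: [0.5937, -0.2366, 0.2538]
ee_rot: [[-0.893, 0.45, -0.002], [0.45, 0.893, -0.0], [0.002, -0.001, -1.0]]
ft_force: [-0.4, -0.0, 0.5]
opening: 0.0852
grasp_force: 0.0
```

```bash
python3 - <<'E'
from look import *
im,w=look('w12')
for k,px in blobs(im,w):
    if k!='ent' and len(px)>300: mu,L,a=pose(w,px,.04); print(k,len(px),px.mean(0).round(1),mu.round(4),L.round(1),round(a,1))
E
```

```text
t 32.62 pos [ 0.5939 -0.2366  0.2542] yaw 63.2 z [-0.002 -0.001 -1.   ] q [-26.5   5.7  95.7  -0.1  78.7 -89.7] F [ 0.2 -1.   0.9] open 0.0854 g 0.0
grey 1836 [148.9 232.5] [ 0.6048 -0.3969] [95.1 40.7] 119.2
grey 1864 [254.4 170.2] [ 0.5931 -0.2394] [63.3 43.5] 154.2
grey 1366 [273.5  84.1] [ 0.5155 -0.1763] [39.3 38.8] 121.2
grey 2621 [175.8  42.3] [ 0.4303 -0.2517] [62.7 43.8] 30.7
```

>>> {"api": "drive_tool", "payload": {"travel": [[0,0,0],[0,0,0],[0,0,0],[0,0,0],[0,0,0],[0,0,0]], "delta_rot": [[22.5,44.6,0],[22.5,44.6,0],[22.5,44.6,0],[22.5,44.6,0],[22.5,44.6,0],[22.5,44.6,0]], "hand": [0,0,0,0,0,0]}}

```text
time_s: 33.38
ee_pos: [0.5943, -0.2373, 0.2517]
ee_rot: [[-0.572, 0.449, -0.687], [0.289, 0.894, 0.344], [0.768, -0.002, -0.641]]
ft_force: [0.3, 0.6, -0.0]
opening: 0.0854
grasp_force: 0.0
```

```bash
python3 - <<'E'
from look import *
st()
E
```

```text
t 33.38 pos [ 0.5943 -0.2373  0.2517] yaw 63.3 z [-0.687  0.344 -0.641] q [-26.6  33.3  70.2   0.  126.6 -89.8] F [ 0.3  0.6 -0. ] open 0.0854 g 0.0
```

>>> {"api": "drive_tool", "payload": {"travel": [[-1,-2,-60],[-1,-2,-120],[-1,-2,-180],[-1,-2,-215],[-1,-2,-222],[-1,-2,-222],[-1,-2,-222],[-1,-2,-222],[-1,-2,-222],[-1,-2,-222],[-1,-2,-222],[-1,-2,-170]], "delta_rot": [[0,0,0],[0,0,0],[0,0,0],[0,0,0],[0,0,0],[0,0,0],[0,0,0],[0,0,0],[0,0,0],[0,0,0],[0,0,0],[0,0,0]], "hand": [0,0,0,0,0,0,0,0.6,0.6,0.6,0.6,0.6]}}

```text
time_s: 34.88
ee_pos: [0.59, -0.2388, 0.0793]
ee_rot: [[-0.567, 0.45, -0.69], [0.288, 0.893, 0.346], [0.772, -0.002, -0.635]]
ft_force: [0.4, 0.5, -2.0]
opening: 0.0433
grasp_force: 61.3
```

```bash
python3 - <<'E'
from look import *
from scipy.spatial.transform import Rotation as Ro
st()
R=Ro.from_matrix(ctrl.state()['ee_rot'])
def T(psi,tau):
    y=np.array([np.cos(np.radians(psi)),np.sin(np.radians(psi)),0]); z=np.array([0,0,-1.]); V=np.c_[np.cross(y,z),y,z]
    return Ro.from_rotvec(np.radians(tau)*y)*Ro.from_matrix(V)
print('to (9.2,-40):',np.degrees((T(9.2,-40)*R.inv()).as_rotvec()).round(1),'to (9.2,50)',np.degrees((T(9.2,50)*R.inv()).as_rotvec()).round(1))
E
```

```text
t 34.88 pos [ 0.59   -0.2388  0.0793] yaw 63.2 z [-0.69   0.346 -0.635] q [-2.680e+01  4.240e+01  7.450e+01 -1.000e-01  1.136e+02 -9.000e+01] F [ 0.4  0.5 -2. ] open 0.0433 g 61.3
to (9.2,-40): [-75.2 -55.2 -41.9] to (9.2,50) [ -0.4  -0.4 -54. ]
```

>>> {"api": "drive_tool", "payload": {"travel": [[0,0,50],[-8,60,80],[-8,129,80],[-8,129,80],[-8,129,80],[-8,129,80],[-8,129,80],[-8,129,80],[-8,129,80],[-8,129,80],[-8,129,80],[-8,129,80]], "delta_rot": [[0,0,0],[-75.2,-55.2,-41.9],[-75.2,-55.2,-41.9],[-75.2,-55.2,-41.9],[-75.2,-55.2,-41.9],[-75.2,-55.2,-41.9],[-75.2,-55.2,-41.9],[-75.2,-55.2,-41.9],[-75.2,-55.2,-41.9],[-75.2,-55.2,-41.9],[-75.2,-55.2,-41.9],[-75.2,-55.2,-41.9]], "hand": [0.6,0.6,0.6,0.6,0.6,0.6,0.6,0.6,0.6,0.6,0.6,0.6]}}

```text
time_s: 36.38
ee_pos: [0.5834, -0.1101, 0.1621]
ee_rot: [[-0.127, 0.987, 0.101], [0.751, 0.162, -0.64], [-0.648, -0.005, -0.762]]
ft_force: [-0.7, -0.2, -2.6]
opening: 0.0429
grasp_force: 61.6
```

```bash
python3 - <<'E'
from look import *
look('w13')
E
```

```text
t 36.42 pos [ 0.5841 -0.1106  0.1632] yaw 9.3 z [ 0.102 -0.64  -0.761] q [ -0.    3.9 113.1 -45.4  64.1  11.7] F [-0.1 -0.6 -2.1] open 0.043 g 61.6
```

>>> {"api": "drive_tool", "payload": {"travel": [[0,0,-60],[0,0,-110],[0,0,-126],[0,0,-129],[0,0,-129],[0,0,-129],[0,0,-129],[0,0,-129],[0,0,-129],[-5,30,-92],[-10,60,-55],[-10,60,10]], "delta_rot": [[0,0,0],[0,0,0],[0,0,0],[0,0,0],[0,0,0],[0,0,0],[0,0,0],[0,0,0],[0,0,0],[0,0,0],[0,0,0],[0,0,0]], "hand": [0.6,0.6,0.6,0.6,0.6,0.6,0.1,0.1,0.1,0,0,0]}}

```text
time_s: 37.92
ee_pos: [0.5734, -0.0497, 0.1712]
ee_rot: [[-0.127, 0.987, 0.101], [0.75, 0.163, -0.641], [-0.649, -0.006, -0.761]]
ft_force: [1.2, 0.0, 0.3]
opening: 0.0854
grasp_force: 0.0
```

>>> {"api": "drive_tool", "payload": {"travel": [[6,-40,30],[12,-75,30],[12,-75,30],[12,-75,30],[12,-75,30],[12,-75,30],[12,-75,30],[12,-75,30],[12,-75,30],[12,-75,30],[12,-75,30],[12,-75,30]], "delta_rot": [[88.8,14.3,0],[88.8,14.3,0],[88.8,14.3,0],[88.8,14.3,0],[88.8,14.3,0],[88.8,14.3,0],[88.8,14.3,0],[88.8,14.3,0],[88.8,14.3,0],[88.8,14.3,0],[88.8,14.3,0],[88.8,14.3,0]], "hand": [0,0,0,0,0,0,0,0,0,0,0,0]}}

```text
time_s: 39.42
ee_pos: [0.5873, -0.1258, 0.2033]
ee_rot: [[-0.106, 0.987, -0.12], [0.643, 0.16, 0.749], [0.758, 0.002, -0.652]]
ft_force: [0.1, -0.1, 0.0]
opening: 0.0851
grasp_force: 0.0
```

```bash
python3 - <<'E'
from look import *
im,w=look('w14')
# outline of upright block from prediction
for y in(-.12+.02,-.12-.02): print(proj(w,[[.5857,y,.062]])/.64)
sc=ctrl.read_camera('scene'); cv2.imwrite('pics/s14.png',cv2.resize(sc[100:290,60:310],(400,300)))
cv2.imwrite('pics/c14.png',np.hstack([cv2.resize(im,(400,300)),cv2.imread('pics/s14.png')]))
E
```

```text
t 39.48 pos [ 0.5872 -0.1257  0.2032] yaw 9.2 z [-0.12   0.749 -0.652] q [-31.6  18.9  94.4  35.9 101.4 -44.9] F [ 0.1 -0.  -0.4] open 0.0856 g 0.0
[[404.18832518 445.01121032]]
[[392.87170785 517.54229802]]
```

View pics/c14.png

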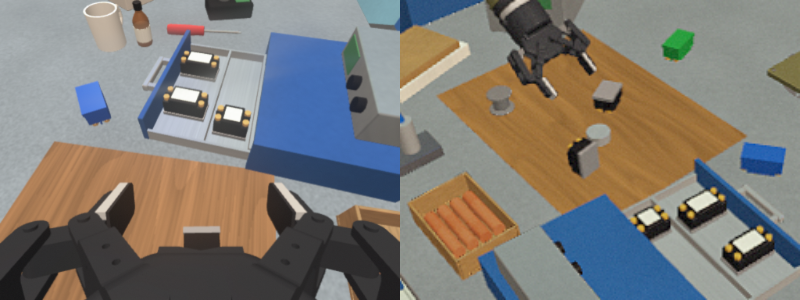

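>>> {"api": "drive_tool", "payload": {"travel": [[0,-5,-60],[0,-5,-110],[0,-5,-155],[0,-5,-168],[0,-5,-168],[0,-5,-168],[0,-5,-168],[0,-5,-168],[0,-5,-168],[0,-5,-168],[0,-5,-110],[0,-5,-80]], "delta_rot": [[0,0,0],[0,0,0],[0,0,0],[0,0,0],[0,0,0],[0,0,0],[0,0,0],[0,0,0],[0,0,0],[0,0,0],[0,0,0],[0,0,0]], "hand": [0,0,0,0,0,0,0.6,0.6,0.6,0.6,0.6,0.6]}}

```text
time_s: 41.02
ee_pos: [0.5872, -0.1314, 0.1235]
ee_rot: [[-0.105, 0.987, -0.12], [0.643, 0.159, 0.749], [0.758, 0.001, -0.652]]
ft_force: [0.6, -0.5, -2.9]
opening: 0.0434
grasp_force: 61.5
```

>>> {"api": "drive_tool", "payload": {"travel": [[0,10,40],[0,20,40],[0,20,40],[0,20,40],[0,20,40],[0,20,40],[0,20,40],[0,20,40],[0,20,40],[0,20,40],[0,20,40]], "delta_rot": [[-88.8,-14.3,0],[-88.8,-14.3,0],[-88.8,-14.3,0],[-88.8,-14.3,0],[-88.8,-14.3,0],[-88.8,-14.3,0],[-88.8,-14.3,0],[-88.8,-14.3,0],[-88.8,-14.3,0],[-88.8,-14.3,0],[-88.8,-14.3,0]], "hand": [0.6,0.6,0.6,0.6,0.6,0.6,0.6,0.6,0.6,0.6,0.6]}}

```text
time_s: 42.4
ee_pos: [0.5868, -0.1114, 0.162]
ee_rot: [[-0.122, 0.987, 0.103], [0.751, 0.16, -0.641], [-0.649, -0.001, -0.761]]
ft_force: [-0.3, -0.1, -2.0]
opening: 0.0433
grasp_force: 61.6
```

```bash
python3 - <<'E'
from look import *
im,w=look('w15')
z=ctrl.state()['ee_pos']
b=cv2.inRange(im,(205,205,205),(255,255,255)); n,l,s,c=cv2.connectedComponentsWithStats(b); print([x.tolist() for x in s if 500<x[4]<30000])
# plate bottom edge far(-y) row near image col 256
g=im[:,256].astype(int); print([ (i,g[i].tolist()) for i in range(120,260,6)])
E
```

```text
t 42.45 pos [ 0.5871 -0.1116  0.1625] yaw 9.2 z [ 0.104 -0.641 -0.761] q [-1.000e-01  4.300e+00  1.128e+02 -4.550e+01  6.400e+01  1.200e+01] F [ 0.2  0.2 -2.3] open 0.0429 g 61.6
[[225, 272, 64, 20, 1145]]
[(120, [87, 133, 184]), (126, [87, 134, 184]), (132, [93, 142, 195]), (138, [96, 146, 201]), (144, [94, 143, 197]), (150, [90, 137, 189]), (156, [87, 132, 183]), (162, [87, 132, 183]), (168, [87, 131, 180]), (174, [85, 128, 175]), (180, [156, 164, 175]), (186, [156, 165, 175]), (192, [49, 53, 63]), (198, [44, 48, 57]), (204, [43, 47, 55]), (210, [43, 48, 54]), (216, [44, 48, 55]), (222, [43, 49, 56]), (228, [43, 49, 56]), (234, [45, 51, 59]), (240, [52, 59, 66]), (246, [49, 57, 65]), (252, [52, 63, 69]), (258, [55, 65, 71])]
```

>>> {"api": "drive_tool", "payload": {"travel": [[0,0,-60],[0,0,-110],[0,0,-128],[0,0,-134],[0,0,-134],[0,0,-134],[0,0,-134],[0,0,-134],[0,0,-134],[-4,25,-104],[-8,50,-74],[-8,50,0]], "delta_rot": [[0,0,0],[0,0,0],[0,0,0],[0,0,0],[0,0,0],[0,0,0],[0,0,0],[0,0,0],[0,0,0],[0,0,0],[0,0,0],[0,0,0]], "hand": [0.6,0.6,0.6,0.6,0.6,0.6,0.3,0.3,0.3,0.2,0.2,0]}}

```text
time_s: 43.95
ee_pos: [0.577, -0.0599, 0.1489]
ee_rot: [[-0.128, 0.987, 0.1], [0.75, 0.162, -0.641], [-0.649, -0.007, -0.761]]
ft_force: [0.7, -0.5, 0.7]
opening: 0.0835
grasp_force: 0.0
```

>>> {"api": "drive_tool", "payload": {"travel": [[8,-58,60],[8,-58,60],[8,-58,60],[8,-58,60],[8,-58,60],[8,-58,60],[8,-58,60]], "delta_rot": [[39.5,6.4,0],[39.5,6.4,0],[39.5,6.4,0],[39.5,6.4,0],[39.5,6.4,0],[39.5,6.4,0],[39.5,6.4,0]], "hand": [0,0,0,0,0,0,0]}}

```text
time_s: 44.82
ee_pos: [0.5867, -0.118, 0.2103]
ee_rot: [[-0.162, 0.987, 0.001], [0.987, 0.162, -0.01], [-0.01, -0.001, -1.0]]
ft_force: [0.6, -0.1, -0.4]
opening: 0.0854
grasp_force: 0.0
```

```bash
python3 - <<'E'
from look import *
im,w=look('w16')
for k,px in blobs(im,w):
    if k!='ent' and len(px)>300: mu,L,a=pose(w,px,.04); print(k,len(px),px.mean(0).round(1),mu.round(4),L.round(1),round(a,1))
hsv=cv2.cvtColor(im,cv2.COLOR_BGR2HSV); br=cv2.inRange(hsv,(17,110,150),(30,255,255)); n,l,s,c=cv2.connectedComponentsWithStats(br)
for i in range(1,n):
    if 15<s[i,4]<400: print('brass?',s[i,4],c[i].round(1),onplane(w,[c[i]],.042)[0].round(4))
topdet('top5')
E
```

```text
t 44.88 pos [ 0.5868 -0.118   0.2104] yaw 9.3 z [ 0.001 -0.01  -1.   ] q [-16.3   2.2 103.7  -0.5  73.9 -25.5] F [ 0.1 -0.5  0.2] open 0.0854 g 0.0
grey 1287 [100.2 260. ] [ 0.4254 -0.2451] [61.3 30.7] 38.5
grey 590 [140.2 257.1] [ 0.4705 -0.234 ] [71.3 14.1] 61.8
grey 1414 [188.9 207.2] [ 0.5198 -0.1644] [43.9 38.6] 64.0
grey 813 [259.8 173.2] [ 0.5897 -0.1146] [30.4 30.1] 120.1
white 680 [259.7 173.3] [ 0.5896 -0.1147] [28.1 27.5] 59.2
brass? 95 [249.5 150.1] [ 0.5752 -0.092   0.042 ]
brass? 93 [270.5 150.2] [ 0.5964 -0.0886  0.042 ]
brass? 87 [249.5 194.6] [ 0.5826 -0.1388  0.042 ]
brass? 87 [269.6 194.7] [ 0.6038 -0.1355  0.042 ]
grey 350 [ 0.4277 -0.2502] [62.2 45.9] 30.9
grey 38 [ 0.5039 -0.1875] [32.3 11. ] 170.3
grey 346 [ 0.5971 -0.3914] [63.3 46. ] 137.0
```

>>> {"api": "drive_tool", "payload": {"travel": [[3,4,-60],[3,4,-120],[3,4,-170],[3,4,-184],[3,4,-184],[3,4,-184],[3,4,-184],[3,4,-184],[3,4,-184],[3,4,-120],[3,4,-60],[3,4,-40]], "delta_rot": [[0.6,0,0],[0.6,0,0],[0.6,0,0],[0.6,0,0],[0.6,0,0],[0.6,0,0],[0.6,0,0],[0.6,0,0],[0.6,0,0],[0.6,0,0],[0.6,0,0],[0.6,0,0]], "hand": [0,0,0,0,0,0.6,0.6,0.6,0.6,0.6,0.6,0.6]}}

```text
time_s: 46.42
ee_pos: [0.5923, -0.1158, 0.1763]
ee_rot: [[-0.16, 0.987, 0.01], [0.987, 0.16, -0.001], [-0.002, 0.009, -1.0]]
ft_force: [0.5, 0.1, -2.8]
opening: 0.0433
grasp_force: 62.9
```

>>> {"api": "drive_tool", "payload": {"travel": [[19,292,5],[19,292,5],[19,292,5],[19,292,5],[19,292,5],[19,292,5],[19,292,5],[19,292,5],[19,292,5],[19,292,5]], "delta_rot": [[0,0,75],[0,0,75],[0,0,75],[0,0,75],[0,0,75],[0,0,75],[0,0,75],[0,0,75],[0,0,75],[0,0,75]], "hand": [0.6,0.6,0.6,0.6,0.6,0.6,0.6,0.6,0.6,0.6]}}

```text
time_s: 47.68
ee_pos: [0.6089, 0.1765, 0.1754]
ee_rot: [[-0.995, 0.103, -0.002], [0.103, 0.995, 0.002], [0.002, 0.001, -1.0]]
ft_force: [0.4, -0.4, -2.4]
opening: 0.0433
grasp_force: 62.8
```

```bash
python3 - <<'E'
from look import *
im,w=look('w17'); h=ctrl.state()['ee_pos'][2]
b=cv2.inRange(im,(205,205,205),(255,255,255)); b[:, :200]=0; b[:,320:]=0; b[:180]=0; n,l,s,c=cv2.connectedComponentsWithStats(b); k=1+np.argmax(s[1:,4]); x,y,ww,hh=s[k][:4]
print(s[k],'label centre',onplane(w,[c[k]],h+.014)[0].round(4))
E
```

```text
t 47.73 pos [0.6089 0.1766 0.1756] yaw 84.1 z [-0.001  0.002 -1.   ] q [ 1.130e+01  8.300e+00  1.006e+02  1.000e-01  7.120e+01 -7.290e+01] F [ 0.2 -1.  -2.1] open 0.043 g 62.8
[ 225  236   64   57 3552] label centre [0.6053 0.1767 0.1896]
```

>>> {"api": "drive_tool", "payload": {"travel": [[2,1,-60],[2,1,-115],[2,1,-131],[2,1,-136],[2,1,-136],[2,1,-136],[2,1,-136],[2,1,-136],[2,1,-90],[2,1,-30],[2,1,40],[2,1,60]], "delta_rot": [[0,0,0],[0,0,0],[0,0,0],[0,0,0],[0,0,0],[0,0,0],[0,0,0],[0,0,0],[0,0,0],[0,0,0],[0,0,0],[0,0,0]], "hand": [0.6,0.6,0.6,0.6,0.6,0.3,0.3,0.3,0.3,0.3,0.2,0]}}

```text
time_s: 49.22
ee_pos: [0.6127, 0.1782, 0.2417]
ee_rot: [[-0.995, 0.101, 0.007], [0.101, 0.995, 0.003], [-0.006, 0.004, -1.0]]
ft_force: [0.3, -0.4, 0.5]
opening: 0.0836
grasp_force: 0.0
```

```bash
python3 - <<'E'
from look import *
st(); topdet('top6')
E
```

```text
t 49.23 pos [0.6127 0.1782 0.2417] yaw 84.2 z [ 0.007  0.003 -1.   ] q [ 11.4   5.7  96.9   0.1  77.  -72.9] F [ 0.3 -0.4  0.5] open 0.0836 g 0.0
grey 350 [ 0.4277 -0.2503] [62.2 46. ] 29.6
grey 228 [ 0.5062 -0.1702] [44.8 41.2] 154.1
grey 346 [ 0.5972 -0.3914] [63.3 46. ] 136.3
```

>>> {"api": "drive_tool", "payload": {"travel": [[-180,-429,0],[-180,-429,0],[-180,-429,0],[-180,-429,0],[-180,-429,0],[-180,-429,0],[-180,-429,0],[-180,-429,0],[-180,-429,0],[-180,-429,0],[-180,-429,0],[-180,-429,0]], "delta_rot": [[0,0,-120],[0,0,-120],[0,0,-120],[0,0,-120],[0,0,-120],[0,0,-120],[0,0,-120],[0,0,-120],[0,0,-120],[0,0,-120],[0,0,-120],[0,0,-120]], "hand": [0,0,0,0,0,0,0,0,0,0,0,0]}}

```text
time_s: 50.78
ee_pos: [0.4308, -0.251, 0.2352]
ee_rot: [[0.584, 0.811, 0.001], [0.811, -0.584, 0.001], [0.001, 0.001, -1.0]]
ft_force: [-0.8, -1.0, -0.7]
opening: 0.0854
grasp_force: 0.0
```

>>> {"api": "drive_tool", "payload": {"travel": [[0,0,-30],[0,0,-30],[0,0,-30],[0,0,-30]], "delta_rot": [[0,0,-24],[0,0,-24],[0,0,-24],[0,0,-24]], "hand": [0,0,0,0]}}

```text
time_s: 51.28
ee_pos: [0.4309, -0.251, 0.2055]
ee_rot: [[0.863, 0.505, 0.001], [0.505, -0.863, -0.0], [0.001, 0.001, -1.0]]
ft_force: [0.3, 0.1, -0.5]
opening: 0.0852
grasp_force: 0.0
```

```bash
python3 - <<'E'
from look import *
im,w=look('w18')
for k,px in blobs(im,w):
    if k!='ent' and len(px)>300: mu,L,a=pose(w,px,.04); print(k,len(px),px.mean(0).round(1),mu.round(4),L.round(1),round(a,1))
E
```

```text
t 51.33 pos [ 0.431  -0.2511  0.2056] yaw -59.7 z [ 0.002 -0.001 -1.   ] q [-36.4 -10.7 116.3   0.   74.3  23.2] F [ 0.1 -0.2  0.4] open 0.0859 g 0.0
grey 522 [373.6 258. ] [ 0.419  -0.4113] [69.1 13.2] 67.4
grey 2455 [256.7 178.5] [ 0.4314 -0.2514] [62.9 43.4] 29.9
grey 3559 [467.7 102. ] [ 0.6003 -0.3891] [67.6 45.2] 123.0
grey 1932 [233.   66.6] [ 0.5133 -0.1775] [39.3 38.5] 53.3
```

>>> {"api": "drive_tool", "payload": {"travel": [[0,0,-60],[0,0,-120],[0,0,-165],[0,0,-178],[0,0,-178],[0,0,-178],[0,0,-178],[0,0,-178],[0,0,-178],[0,0,-120],[0,0,-80],[0,0,-60]], "delta_rot": [[0,0,0],[0,0,0],[0,0,0],[0,0,0],[0,0,0],[0,0,0],[0,0,0],[0,0,0],[0,0,0],[0,0,0],[0,0,0],[0,0,0]], "hand": [0,0,0,0,0,0.6,0.6,0.6,0.6,0.6,0.6,0.6]}}

```text
time_s: 52.82
ee_pos: [0.4318, -0.2518, 0.1487]
ee_rot: [[0.864, 0.503, 0.005], [0.503, -0.864, -0.003], [0.003, 0.005, -1.0]]
ft_force: [0.6, 0.3, -3.1]
opening: 0.0427
grasp_force: 62.9
```

>>> {"api": "drive_tool", "payload": {"travel": [[164,141,0],[164,141,0],[164,141,0],[164,141,0],[164,141,0],[164,141,0],[164,141,0],[164,141,0],[164,141,0],[164,141,0]], "delta_rot": [[0,0,69],[0,0,69],[0,0,69],[0,0,69],[0,0,69],[0,0,69],[0,0,69],[0,0,69],[0,0,69],[0,0,69]], "hand": [0.6,0.6,0.6,0.6,0.6,0.6,0.6,0.6,0.6,0.6]}}

```text
time_s: 54.08
ee_pos: [0.5949, -0.1102, 0.1457]
ee_rot: [[-0.159, 0.987, 0.001], [0.987, 0.159, 0.002], [0.001, 0.001, -1.0]]
ft_force: [0.4, -1.3, -2.4]
opening: 0.0431
grasp_force: 62.7
```

```bash
python3 - <<'E'
from look import *
look('w19')
E
```

```text
t 54.12 pos [ 0.5949 -0.1102  0.1458] yaw 9.2 z [ 0.001  0.001 -1.   ] q [-1.560e+01  6.400e+00  1.057e+02  1.000e-01  6.780e+01 -2.480e+01] F [ 0.4 -0.6 -2.1] open 0.0433 g 62.7
```

>>> {"api": "drive_tool", "payload": {"travel": [[0,0,-60],[0,0,-105],[0,0,-116],[0,0,-118],[0,0,-118],[0,0,-118],[0,0,-118],[0,0,-118],[0,0,-60],[0,0,0],[0,0,60],[0,0,60]], "delta_rot": [[0,0,0],[0,0,0],[0,0,0],[0,0,0],[0,0,0],[0,0,0],[0,0,0],[0,0,0],[0,0,0],[0,0,0],[0,0,0],[0,0,0]], "hand": [0.6,0.6,0.6,0.6,0.6,0.1,0.1,0.1,0,0,0,0]}}

```text
time_s: 55.62
ee_pos: [0.5986, -0.1112, 0.2137]
ee_rot: [[-0.16, 0.987, 0.014], [0.987, 0.16, -0.002], [-0.004, 0.014, -1.0]]
ft_force: [0.2, 0.8, -0.5]
opening: 0.0852
grasp_force: 0.0
```

```bash
python3 - <<'E'
from look import *
im,w=look('w20')
for k,px in blobs(im,w):
    if k!='ent' and len(px)>300: mu,L,a=pose(w,px,.04); print(k,len(px),px.mean(0).round(1),mu.round(4),L.round(1),round(a,1))
E
```

```text
t 55.67 pos [ 0.5968 -0.1107  0.2097] yaw 9.2 z [ 0.008 -0.    -1.   ] q [-1.560e+01  3.100e+00  1.028e+02  1.000e-01  7.360e+01 -2.490e+01] F [-0.8 -0.4 -0.7] open 0.0854 g 0.0
grey 587 [140.1 257.2] [ 0.4842 -0.2263] [70.6 14.1] 61.6
grey 1402 [176.4 211.4] [ 0.5205 -0.1641] [44.5 38.6] 61.5
grey 2347 [251.3 175. ] [ 0.5956 -0.1107] [62.8 43.6] 98.8
```

>>> {"api": "drive_tool", "payload": {"travel": [[0,0,0],[0,0,0],[0,0,0],[0,0,0],[0,0,0],[0,0,0],[0,0,0]], "delta_rot": [[49.4,8.0,0],[49.4,8.0,0],[49.4,8.0,0],[49.4,8.0,0],[49.4,8.0,0],[49.4,8.0,0],[49.4,8.0,0]], "hand": [0,0,0,0,0,0,0]}}

```text
time_s: 56.55
ee_pos: [0.5948, -0.1098, 0.2051]
ee_rot: [[-0.102, 0.987, -0.122], [0.634, 0.159, 0.757], [0.767, 0.0, -0.642]]
ft_force: [-0.2, 0.7, 0.8]
opening: 0.085
grasp_force: 0.0
```

```bash
python3 - <<'E'
from look import *
st()
E
```

```text
t 56.55 pos [ 0.5948 -0.1098  0.2051] yaw 9.2 z [-0.122  0.757 -0.642] q [-30.3  19.   94.3  37.1 101.2 -43.7] F [-0.2  0.7  0.8] open 0.085 g 0.0
```

Pick tilted (TCP z ≈ 0.029), then turn −90° about the closing axis.

>>> {"api": "drive_tool", "payload": {"travel": [[1,-1,-60],[1,-1,-115],[1,-1,-165],[1,-1,-176],[1,-1,-176],[1,-1,-176],[1,-1,-176],[1,-1,-176],[1,-1,-176],[1,-1,-176],[1,-1,-120],[1,-1,-80]], "delta_rot": [[0,0,0],[0,0,0],[0,0,0],[0,0,0],[0,0,0],[0,0,0],[0,0,0],[0,0,0],[0,0,0],[0,0,0],[0,0,0],[0,0,0]], "hand": [0,0,0,0,0,0,0.6,0.6,0.6,0.6,0.6,0.6]}}

```text
time_s: 58.05
ee_pos: [0.5959, -0.1112, 0.1262]
ee_rot: [[-0.102, 0.987, -0.121], [0.633, 0.158, 0.757], [0.767, 0.001, -0.642]]
ft_force: [0.9, 0.3, -1.8]
opening: 0.0431
grasp_force: 61.5
```

>>> {"api": "drive_tool", "payload": {"travel": [[-10,0,35],[-10,0,35],[-10,0,35],[-10,0,35],[-10,0,35],[-10,0,35],[-10,0,35],[-10,0,35],[-10,0,35],[-10,0,35],[-10,0,35]], "delta_rot": [[-88.8,-14.3,0],[-88.8,-14.3,0],[-88.8,-14.3,0],[-88.8,-14.3,0],[-88.8,-14.3,0],[-88.8,-14.3,0],[-88.8,-14.3,0],[-88.8,-14.3,0],[-88.8,-14.3,0],[-88.8,-14.3,0],[-88.8,-14.3,0]], "hand": [0.6,0.6,0.6,0.6,0.6,0.6,0.6,0.6,0.6,0.6,0.6]}}

```text
time_s: 59.42
ee_pos: [0.5859, -0.1113, 0.1605]
ee_rot: [[-0.123, 0.987, 0.102], [0.759, 0.16, -0.631], [-0.639, -0.0, -0.769]]
ft_force: [-0.2, -0.0, -2.4]
opening: 0.0431
grasp_force: 61.6
```

```bash
python3 - <<'E'
from look import *
st()
E
```

```text
t 59.42 pos [ 0.5859 -0.1113  0.1605] yaw 9.2 z [ 0.102 -0.631 -0.769] q [ -0.3   4.2 112.9 -44.7  63.7  11.4] F [-0.2 -0.  -2.4] open 0.0431 g 61.6
```

>>> {"api": "drive_tool", "payload": {"travel": [[0,0,-60],[0,0,-110],[0,0,-124],[0,0,-127],[0,0,-127],[0,0,-127],[0,0,-127],[0,0,-127],[0,0,-127],[-5,30,-90],[-10,60,-53],[-10,60,10]], "delta_rot": [[0,0,0],[0,0,0],[0,0,0],[0,0,0],[0,0,0],[0,0,0],[0,0,0],[0,0,0],[0,0,0],[0,0,0],[0,0,0],[0,0,0]], "hand": [0.6,0.6,0.6,0.6,0.6,0.6,0.1,0.1,0.1,0,0,0]}}

```text
time_s: 60.92
ee_pos: [0.5744, -0.0496, 0.1691]
ee_rot: [[-0.128, 0.987, 0.1], [0.758, 0.163, -0.632], [-0.64, -0.005, -0.769]]
ft_force: [0.2, 0.0, -0.3]
opening: 0.0856
grasp_force: 0.0
```

>>> {"api": "drive_tool", "payload": {"travel": [[6,-40,30],[13,-78,30],[13,-78,30],[13,-78,30],[13,-78,30],[13,-78,30],[13,-78,30],[13,-78,30],[13,-78,30],[13,-78,30],[13,-78,30],[13,-78,30]], "delta_rot": [[88.8,14.3,0],[88.8,14.3,0],[88.8,14.3,0],[88.8,14.3,0],[88.8,14.3,0],[88.8,14.3,0],[88.8,14.3,0],[88.8,14.3,0],[88.8,14.3,0],[88.8,14.3,0],[88.8,14.3,0],[88.8,14.3,0]], "hand": [0,0,0,0,0,0,0,0,0,0,0,0]}}

```text
time_s: 62.42
ee_pos: [0.5893, -0.1287, 0.2013]
ee_rot: [[-0.105, 0.987, -0.121], [0.634, 0.16, 0.757], [0.766, 0.003, -0.643]]
ft_force: [0.7, -1.1, 0.8]
opening: 0.0855
grasp_force: 0.0
```

```bash
python3 - <<'E'
from look import *
im,w=look('w21')
sc=ctrl.read_camera('scene'); s=cv2.resize(sc[100:290,60:310],(400,300))
cv2.imwrite('pics/c21.png',np.hstack([cv2.resize(im,(400,300)),s]))
g=im[:,256].astype(int); print([(i,g[i].tolist()) for i in range(280,316,3)])
a=cv2.imread('pics/w14.png'); g=a[:,256].astype(int); print([(i,g[i].tolist()) for i in range(280,316,3)])
E
```

```text
t 62.48 pos [ 0.5892 -0.1287  0.2013] yaw 9.2 z [-0.121  0.757 -0.643] q [-31.9  19.6  93.9  36.2 101.8 -45.2] F [-0.5  0.3  0.2] open 0.085 g 0.0
[(280, [93, 135, 187]), (283, [105, 143, 189]), (286, [172, 181, 193]), (289, [172, 181, 192]), (292, [90, 95, 105]), (295, [46, 51, 61]), (298, [47, 52, 62]), (301, [45, 50, 59]), (304, [44, 48, 57]), (307, [43, 48, 55]), (310, [44, 47, 56]), (313, [43, 46, 54])]
[(280, [87, 129, 179]), (283, [90, 132, 182]), (286, [91, 133, 183]), (289, [122, 149, 186]), (292, [169, 178, 189]), (295, [168, 178, 189]), (298, [72, 77, 86]), (301, [44, 49, 59]), (304, [43, 48, 58]), (307, [42, 47, 56]), (310, [42, 47, 56]), (313, [43, 48, 55])]
```

View pics/c21.png

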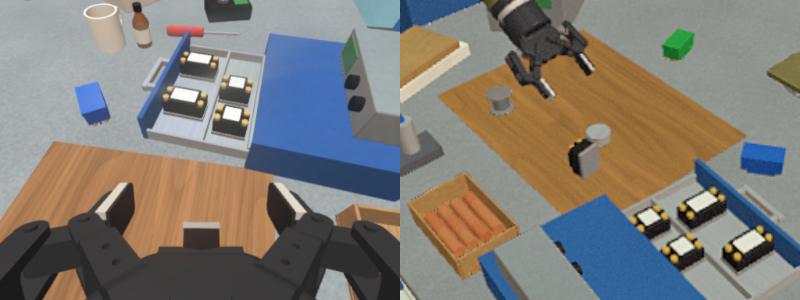

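>>> {"api": "drive_tool", "payload": {"travel": [[0,0,-60],[0,0,-110],[0,0,-155],[0,0,-166],[0,0,-166],[0,0,-166],[0,0,-166],[0,0,-166],[0,0,-166],[0,0,-166],[0,0,-110],[0,0,-80]], "delta_rot": [[0,0,0],[0,0,0],[0,0,0],[0,0,0],[0,0,0],[0,0,0],[0,0,0],[0,0,0],[0,0,0],[0,0,0],[0,0,0],[0,0,0]], "hand": [0,0,0,0,0,0,0.6,0.6,0.6,0.6,0.6,0.6]}}

```text
time_s: 64.03
ee_pos: [0.5892, -0.1294, 0.1214]
ee_rot: [[-0.103, 0.987, -0.121], [0.634, 0.159, 0.757], [0.766, 0.002, -0.643]]
ft_force: [-0.2, -0.6, -1.9]
opening: 0.0434
grasp_force: 61.7
```

>>> {"api": "drive_tool", "payload": {"travel": [[0,10,40],[0,20,40],[0,20,40],[0,20,40],[0,20,40],[0,20,40],[0,20,40],[0,20,40],[0,20,40],[0,20,40],[0,20,40]], "delta_rot": [[-88.8,-14.3,0],[-88.8,-14.3,0],[-88.8,-14.3,0],[-88.8,-14.3,0],[-88.8,-14.3,0],[-88.8,-14.3,0],[-88.8,-14.3,0],[-88.8,-14.3,0],[-88.8,-14.3,0],[-88.8,-14.3,0],[-88.8,-14.3,0]], "hand": [0.6,0.6,0.6,0.6,0.6,0.6,0.6,0.6,0.6,0.6,0.6]}}

```text
time_s: 65.4
ee_pos: [0.5889, -0.1094, 0.16]
ee_rot: [[-0.123, 0.987, 0.102], [0.759, 0.16, -0.631], [-0.64, -0.0, -0.769]]
ft_force: [1.2, 0.2, -2.7]
opening: 0.0436
grasp_force: 61.7
```

```bash
python3 - <<'E'
from look import *
im,w=look('w22')
for n in('w15','w22'):
    a=cv2.imread(f'pics/{n}.png')
    b=cv2.inRange(a,(205,205,205),(255,255,255)); k,l,s,c=cv2.connectedComponentsWithStats(b); print([x.tolist() for x in s if 500<x[4]<30000])
    g=a[:,256].astype(int); print([i for i in range(120,260) if g[i,0]>130])
E
```

```text
t 65.45 pos [ 0.5891 -0.1096  0.1605] yaw 9.2 z [ 0.102 -0.632 -0.768] q [-1.000e-01  4.600e+00  1.125e+02 -4.470e+01  6.380e+01  1.160e+01] F [ 0.7 -1.2 -2.1] open 0.0431 g 61.7
[[225, 272, 64, 20, 1145]]
[177, 178, 179, 180, 181, 182, 183, 184, 185, 186, 187, 188, 189, 190]
[[225, 270, 64, 21, 1215]]
[175, 176, 177, 178, 179, 180, 181, 182, 183, 184, 185, 186, 187]
```

>>> {"api": "drive_tool", "payload": {"travel": [[0,0,-60],[0,0,-110],[0,0,-126],[0,0,-132],[0,0,-132],[0,0,-132],[0,0,-132],[0,0,-132],[0,0,-132],[-4,25,-102],[-8,50,-72],[-8,50,0]], "delta_rot": [[0,0,0],[0,0,0],[0,0,0],[0,0,0],[0,0,0],[0,0,0],[0,0,0],[0,0,0],[0,0,0],[0,0,0],[0,0,0],[0,0,0]], "hand": [0.6,0.6,0.6,0.6,0.6,0.6,0.3,0.3,0.3,0.2,0.2,0]}}

```text
time_s: 66.95
ee_pos: [0.579, -0.0579, 0.1489]
ee_rot: [[-0.129, 0.987, 0.099], [0.758, 0.162, -0.632], [-0.64, -0.006, -0.769]]
ft_force: [1.4, 0.4, -0.4]
opening: 0.0836
grasp_force: 0.0
```

>>> {"api": "drive_tool", "payload": {"travel": [[10,-55,60],[10,-55,60],[10,-55,60],[10,-55,60],[10,-55,60],[10,-55,60],[10,-55,60]], "delta_rot": [[39.2,6.3,0],[39.2,6.3,0],[39.2,6.3,0],[39.2,6.3,0],[39.2,6.3,0],[39.2,6.3,0],[39.2,6.3,0]], "hand": [0,0,0,0,0,0,0]}}

```text
time_s: 67.82
ee_pos: [0.5907, -0.113, 0.2103]
ee_rot: [[-0.161, 0.987, 0.001], [0.987, 0.161, -0.003], [-0.003, 0.0, -1.0]]
ft_force: [-0.7, 0.5, -0.0]
opening: 0.0854
grasp_force: 0.0
```

```bash
python3 - <<'E'
from look import *
im,w=look('w23')
hsv=cv2.cvtColor(im,cv2.COLOR_BGR2HSV); br=cv2.inRange(hsv,(17,110,150),(30,255,255)); n,l,s,c=cv2.connectedComponentsWithStats(br)
P=[onplane(w,[c[i]],.042)[0] for i in range(1,n) if 40<s[i,4]<400]; print(np.round(P,4))
for k,px in blobs(im,w):
    if k=='white' and len(px)>300: mu,L,a=pose(w,px,.04); print(k,len(px),mu.round(4),L.round(1),round(a,1))
E
```

```text
t 67.88 pos [ 0.5908 -0.1131  0.2104] yaw 9.3 z [ 0.001 -0.003 -1.   ] q [-1.590e+01  2.600e+00  1.032e+02 -1.000e-01  7.410e+01 -2.510e+01] F [-0.2 -0.3  0.3] open 0.0856 g 0.0
[[ 0.5769 -0.09    0.042 ]
 [ 0.5983 -0.0867  0.042 ]
 [ 0.5843 -0.1367  0.042 ]
 [ 0.6059 -0.1334  0.042 ]]
white 656 [ 0.5917 -0.1128] [27.8 26.9] 8.4
```

>>> {"api": "drive_tool", "payload": {"travel": [[1,1,-60],[1,1,-120],[1,1,-170],[1,1,-184],[1,1,-184],[1,1,-184],[1,1,-184],[1,1,-184],[1,1,-184],[1,1,-120],[1,1,-60],[1,1,-40]], "delta_rot": [[0,0,0],[0,0,0],[0,0,0],[0,0,0],[0,0,0],[0,0,0],[0,0,0],[0,0,0],[0,0,0],[0,0,0],[0,0,0],[0,0,0]], "hand": [0,0,0,0,0,0.6,0.6,0.6,0.6,0.6,0.6,0.6]}}

```text
time_s: 69.38
ee_pos: [0.5943, -0.1138, 0.1762]
ee_rot: [[-0.16, 0.987, 0.01], [0.987, 0.16, -0.004], [-0.006, 0.009, -1.0]]
ft_force: [0.2, -0.4, -3.0]
opening: 0.0431
grasp_force: 63.0
```

>>> {"api": "drive_tool", "payload": {"travel": [[26,374,5],[26,374,5],[26,374,5],[26,374,5],[26,374,5],[26,374,5],[26,374,5],[26,374,5],[26,374,5],[26,374,5]], "delta_rot": [[0,0,75],[0,0,75],[0,0,75],[0,0,75],[0,0,75],[0,0,75],[0,0,75],[0,0,75],[0,0,75],[0,0,75]], "hand": [0.6,0.6,0.6,0.6,0.6,0.6,0.6,0.6,0.6,0.6]}}

```text
time_s: 70.62
ee_pos: [0.618, 0.2598, 0.1754]
ee_rot: [[-0.995, 0.104, 0.002], [0.104, 0.995, 0.001], [-0.002, 0.001, -1.0]]
ft_force: [0.2, -1.1, -2.6]
opening: 0.0431
grasp_force: 63.0
```

```bash
python3 - <<'E'
from look import *
im,w=look('w24'); h=ctrl.state()['ee_pos'][2]
b=cv2.inRange(im,(205,205,205),(255,255,255)); b[:, :200]=0; b[:,320:]=0; b[:180]=0; n,l,s,c=cv2.connectedComponentsWithStats(b); k=1+np.argmax(s[1:,4])
print(s[k],'label centre',onplane(w,[c[k]],h+.014)[0].round(4))
E
```

```text
t 70.67 pos [0.6181 0.2599 0.1757] yaw 84.1 z [ 0.002  0.001 -1.   ] q [ 18.2  12.6  95.6   0.   71.6 -65.8] F [-0.1 -0.9 -2.5] open 0.0429 g 63.0
[ 225  237   64   56 3500] label centre [0.6145 0.26   0.1897]
```

>>> {"api": "drive_tool", "payload": {"travel": [[1.5,0,-60],[1.5,0,-115],[1.5,0,-131],[1.5,0,-136],[1.5,0,-136],[1.5,0,-136],[1.5,0,-136],[1.5,0,-136],[1.5,0,-90],[1.5,0,-30],[1.5,0,30],[1.5,0,60]], "delta_rot": [[0,0,0],[0,0,0],[0,0,0],[0,0,0],[0,0,0],[0,0,0],[0,0,0],[0,0,0],[0,0,0],[0,0,0],[0,0,0],[0,0,0]], "hand": [0.6,0.6,0.6,0.6,0.6,0.3,0.3,0.3,0.3,0.3,0.2,0]}}

```text
time_s: 72.18
ee_pos: [0.6209, 0.2614, 0.2414]
ee_rot: [[-0.995, 0.101, 0.009], [0.101, 0.995, 0.003], [-0.009, 0.004, -1.0]]
ft_force: [0.2, -0.7, -0.4]
opening: 0.0838
grasp_force: 0.0
```

>>> {"api": "drive_tool", "payload": {"travel": [[-250,-65,0],[-250,-65,0],[-250,-65,0],[-250,-65,0],[-250,-65,0],[-250,-65,0],[-250,-65,0],[-250,-65,0]], "delta_rot": [[0,0,0],[0,0,0],[0,0,0],[0,0,0],[0,0,0],[0,0,0],[0,0,0],[0,0,0]], "hand": [1,1,1,1,1,1,1,1]}}

```text
time_s: 73.18
ee_pos: [0.3705, 0.196, 0.236]
ee_rot: [[-0.995, 0.102, 0.002], [0.102, 0.995, 0.001], [-0.002, 0.001, -1.0]]
ft_force: [-1.1, 0.8, 0.6]
opening: 0.0003
grasp_force: 0.0
```

```bash
python3 - <<'E'
from look import *
st(); topdet('top7')
t=cv2.imread('pics/top7.png'); sc=ctrl.read_camera('scene')
cv2.imwrite('pics/c25.png',np.hstack([cv2.resize(t[60:210,110:310],(400,300)),cv2.resize(sc[160:310,180:380],(400,300))]))
E
```

```text
t 73.17 pos [0.3705 0.196  0.236 ] yaw 84.2 z [ 0.002  0.001 -1.   ] q [ 20.5 -23.7 123.4  -0.   80.2 -63.6] F [-1.1  0.8  0.6] open 0.0003 g 0.0
grey 228 [ 0.5062 -0.1702] [44.8 41.2] 154.1
grey 347 [ 0.5971 -0.3915] [63.2 46.1] 136.6
```

View pics/c25.png

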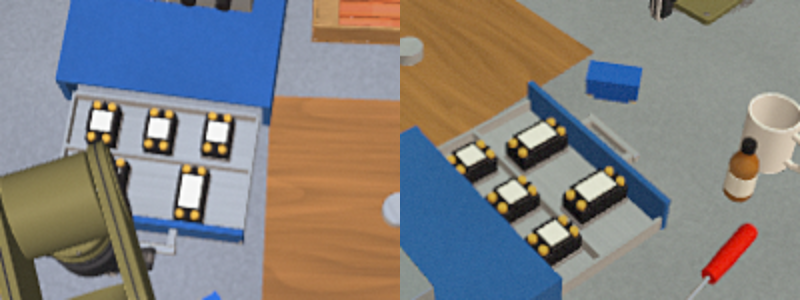

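>>> {"api": "drive_tool", "payload": {"travel": [[10,1,-60],[10,1,-120],[10,1,-170],[10,1,-188],[10,1,-188],[10,1,-188],[25,0,-188],[30,-1,-188],[35,-1,-188],[40,-2,-188],[45,-2,-188],[50,-3,-188]], "delta_rot": [[0,0,0],[0,0,0],[0,0,0],[0,0,0],[0,0,0],[0,0,0],[0,0,0],[0,0,0],[0,0,0],[0,0,0],[0,0,0],[0,0,0]], "hand": [1,1,1,1,1,1,1,1,1,1,1,1]}}

```text
time_s: 74.78
ee_pos: [0.4198, 0.1928, 0.0478]
ee_rot: [[-0.995, 0.101, 0.002], [0.101, 0.995, 0.001], [-0.002, 0.001, -1.0]]
ft_force: [0.2, 1.0, 0.7]
opening: 0.0002
grasp_force: 0.0
```

```bash
python3 - <<'E'
from look import *
st()
E
```

```text
t 74.78 pos [0.4198 0.1928 0.0478] yaw 84.2 z [ 0.002  0.001 -1.   ] q [ 18.   -4.1 127.2   0.   56.8 -66.2] F [0.2 1.  0.7] open 0.0002 g 0.0
```

Push slowly along the drawer axis.

>>> {"api": "drive_tool", "payload": {"travel": [[8,-1,0],[16,-2,0],[26,-3,0],[37,-4,0],[48,-5,0],[59,-6,0],[70,-7,0],[81,-8,0],[92,-9,0],[103,-10,0],[114,-11,0],[120,-12,0]], "delta_rot": [[0,0,0],[0,0,0],[0,0,0],[0,0,0],[0,0,0],[0,0,0],[0,0,0],[0,0,0],[0,0,0],[0,0,0],[0,0,0],[0,0,0]], "hand": [1,1,1,1,1,1,1,1,1,1,1,1]}}

```text
time_s: 76.28
ee_pos: [0.5406, 0.1806, 0.048]
ee_rot: [[-0.995, 0.101, 0.003], [0.101, 0.995, 0.001], [-0.003, 0.001, -1.0]]
ft_force: [-3.1, 2.9, -0.3]
opening: -0.0001
grasp_force: 1.7
```

>>> {"api": "drive_tool", "payload": {"travel": [[8,-1,0],[16,-2,0],[25,-3,0],[34,-4,0],[43,-4,0],[50,-5,0],[56,-6,0],[60,-6,0],[63,-6,0],[66,-7,0]], "delta_rot": [[0,0,0],[0,0,0],[0,0,0],[0,0,0],[0,0,0],[0,0,0],[0,0,0],[0,0,0],[0,0,0],[0,0,0]], "hand": [1,1,1,1,1,1,1,1,1,1]}}

```text
time_s: 77.53
ee_pos: [0.6056, 0.1741, 0.0479]
ee_rot: [[-0.995, 0.101, 0.002], [0.101, 0.995, 0.002], [-0.002, 0.002, -1.0]]
ft_force: [-2.7, 1.7, 0.8]
opening: -0.0002
grasp_force: 1.6
```

```bash
python3 - <<'E'
from look import *
st()
E
```

```text
t 77.53 pos [0.6056 0.1741 0.0479] yaw 84.2 z [ 0.002  0.002 -1.   ] q [ 1.110e+01  1.600e+01  1.052e+02  1.000e-01  5.870e+01 -7.310e+01] F [-2.7  1.7  0.8] open -0.0002 g 1.6
```

>>> {"api": "drive_tool", "payload": {"travel": [[2,0,0],[4,0,0],[6,-1,0],[7,-1,0],[8,-1,0],[8,-1,0]], "delta_rot": [[0,0,0],[0,0,0],[0,0,0],[0,0,0],[0,0,0],[0,0,0]], "hand": [1,1,1,1,1,1]}}

```text
time_s: 78.28
ee_pos: [0.6095, 0.1737, 0.0479]
ee_rot: [[-0.995, 0.101, -0.009], [0.101, 0.995, 0.001], [0.009, 0.0, -1.0]]
ft_force: [-18.4, 2.9, 12.4]
opening: -0.0
grasp_force: 9.3
```

>>> {"api": "drive_tool", "payload": {"travel": [[-10,1,0],[-50,5,0],[-70,7,40],[-90,10,100],[-120,10,160],[-170,10,200],[-220,10,220],[-220,10,220]], "delta_rot": [[0,0,0],[0,0,0],[0,0,0],[0,0,0],[0,0,0],[0,0,0],[0,0,0],[0,0,0]], "hand": [1,1,1,1,1,1,1,1]}}

```text
time_s: 79.28
ee_pos: [0.3931, 0.1832, 0.2716]
ee_rot: [[-0.995, 0.1, 0.012], [0.1, 0.995, 0.004], [-0.012, 0.005, -1.0]]
ft_force: [1.4, -0.1, -0.5]
opening: 0.0002
grasp_force: 0.0
```

```bash
python3 - <<'E'
from look import *
im,w=look('w26'); t=ctrl.read_camera('top'); sc=ctrl.read_camera('scene')
cv2.imwrite('pics/c26.png',np.vstack([np.hstack([cv2.resize(t,(400,300)),cv2.resize(sc,(400,300))]),cv2.resize(im,(400,300)).repeat(2,1)[:, :800]]))
cv2.imwrite('pics/c26.png',np.hstack([cv2.resize(im,(400,300)),cv2.resize(sc[130:280,160:360],(400,300))]))
cv2.imwrite('pics/top26.png',t); print(proj(w,[[.6335,.174,.047],[.662,.171,.062]])/1.28)
E
```

```text
t 79.33 pos [0.3937 0.183  0.2697] yaw 84.2 z [ 0.009  0.002 -1.   ] q [ 17.9 -22.8 119.5  -0.   82.7 -66.4] F [ 0.6  0.3 -0.3] open 0.0001 g 0.0
[[207.69400562 255.21548959]
 [207.77563245 274.08519015]]
```

View pics/c26.png

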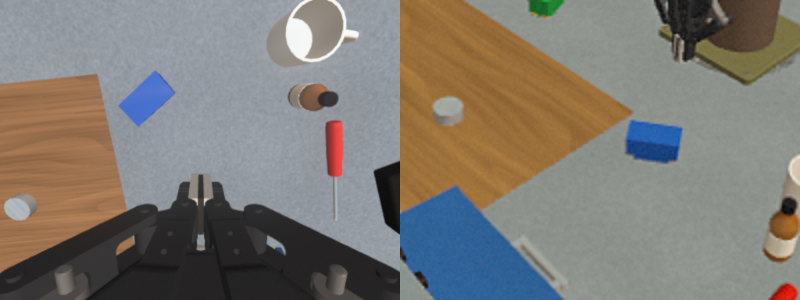

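>>> {"api": "drive_tool", "payload": {"travel": [[60,-350,80],[60,-350,80],[60,-350,80],[60,-350,80],[60,-350,80],[60,-350,80],[60,-350,80],[60,-350,80]], "delta_rot": [[0,0,0],[0,0,0],[0,0,0],[0,0,0],[0,0,0],[0,0,0],[0,0,0],[0,0,0]], "hand": [0,0,0,0,0,0,0,0]}}

```text
time_s: 80.42
ee_pos: [0.4537, -0.1676, 0.3459]
ee_rot: [[-0.995, 0.102, -0.001], [0.102, 0.995, 0.003], [0.001, 0.003, -1.0]]
ft_force: [0.1, -0.5, 0.6]
opening: 0.0851
grasp_force: 0.0
```

```bash
python3 - <<'E'
from look import *
st(); c=cal('top'); t=ctrl.read_camera('top'); cv2.imwrite('pics/top27.png',t); a=cv2.imread('pics/top0.png'); sc=ctrl.read_camera('scene'); sa=cv2.imread('pics/scene0.png')
# rectify z=.047 plane onto drawer axes, 1px=.5mm, origin=open handle centre
ex=np.array([.995,-.101,0]);ey=np.array([.101,.995,0]);o=np.array([.4335,.1935,.047])
def warp(im,c,u0,u1):
    U,V=np.meshgrid(np.arange(-.06,.06,.0005),np.arange(u0,u1,.0005)); P=o+V[...,None]*ex+U[...,None]*ey
    m=proj(c,P).reshape(*U.shape,2).astype(np.float32); return cv2.remap(im,m[...,0],m[...,1],cv2.INTER_CUBIC)
for n,i0,i1 in(('top',a,t),('scene',sa,sc)):
    cc=cal(n); T=warp(i0,cc,-.012,.012); S=warp(i1,cc,.15,.235)
    r=cv2.matchTemplate(S,T,cv2.TM_CCOEFF_NORMED); k=np.unravel_index(r.argmax(),r.shape); print(n,'shift mm',(150+12+k[0]*.5),'score',r.max().round(3))
s1=cv2.resize(t[55:175,110:270],(400,300),interpolation=cv2.INTER_CUBIC); s2=cv2.resize(sc[180:300,200:360],(400,300),interpolation=cv2.INTER_CUBIC)
cv2.imwrite('pics/c27.png',np.hstack([s1,s2]))
E
```

```text
t 80.42 pos [ 0.4537 -0.1676  0.3459] yaw 84.1 z [-0.001  0.003 -1.   ] q [-2.670e+01 -1.680e+01  1.079e+02  1.000e-01  8.900e+01 -1.108e+02] F [ 0.1 -0.5  0.6] open 0.0851 g 0.0
top shift mm 195.5 score 0.751
scene shift mm 195.0 score 0.948
```

View pics/c27.png

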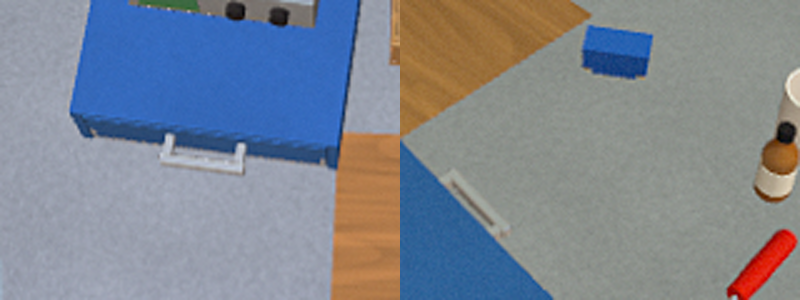

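```bash
python3 -c "
from workcell import ctrl
print(ctrl.job_done())"
```

```text
the job is handed in; nothing more can be done
None
```

The job is handed in at about 80 s: all five modules (two long in the front row, three short in the back row) were terminals-up in the drawer before closing. I pushed it in until it stopped hard at 18 N, after about 195 mm of travel. That matches fully home if it started about 5 mm in; I did not read the joint itself. The tin and spool measured unmoved, and I touched nothing else on the bench.

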